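# Roll a print down onto its mounting board

### The job

Press the print on the grey mounting board down with the wide hand roller: take the roller by its wooden grip, set it on the end of the print beside the metal bar and roll it in one straight pass along the middle of the print to the other end, all the while keeping the sprung grip pushed about halfway down its travel (never forced hard against its stop). Then stand the roller upright on the bare desk top, off the board. The roller with narrow rolls is not wanted.

Things in the scene. Friction and masses are not known exactly. Their poses are not given: they have to be found in the camera images.
- press_roller: Wide hand roller standing on two black rolls (90 mm long, 28 diameter) in a metal frame 66 (x) by 102 (y), top at z 39. Origin: underside, midway between rolls; x = rolling direction, y along rolls, z up. Wooden grip, 32 (x) by 26 (y), z 68 to 112, slides down on a spring up to 25 to a hard stop (1 N + 0.6 N per mm). 0.25 kg. A like, equally tall roller with rolls 30 long is not wanted.
- print_sheet: Pale sheet with grey-blue middle, 160 mm (x) by 60 (y), fixed flat on a fixed grey board 216 by 112. Origin: centre of its top face, 12 above the desk; x runs lengthwise away from the metal bar, z up. The bar crosses the board at x -110 to -98, its top 6 above the sheet; the board ends at x +103. Roller origin at x -55: rear roll 5 inside the sheet, frame 10 clear of the bar; at x +58: front roll at the far end.
- roll_a (a joint): Turn in rad of the wide roller's roll at its x = +20 mm (axis 14 mm up), 0 at the start; turns freely, about 1 rad per 14 mm rolled (less if lightly loaded), positive when rolling towards the roller's +x.
- roll_b (a joint): Turn of the wide roller's roll at its x = -20 mm, rad, as for the other roll.
There are look-alikes about, which are no part of the job. What is shaped like the press_roller but green or purple is not meant.

How it is judged:
By the outcome, as a careful person would: the job done as asked, in the order asked, and still so for the second after the job is handed in, with the robot touching nothing.
It also fails if it takes over 61 s, if anything falls off the work surface, if the arm or the gripper's body presses on something with over 40 N, if the wrist force passes 120 N, or if a joint passes its speed limit or range.

### The arm

A 6-joint arm with a two-finger parallel gripper is mounted at the origin on a cart in front of the work surface, level with it; the furniture and walls round the work are solid. World frame = base frame: x ahead of the robot, y to its left, z up, the work surface at z = 0. Lengths are in m, angles in rad, forces in N, time in s.
With the tool pointing down it reaches from about 0.25 to 0.775 m from the base axis. Payload 4 kg.
Tool frame: the origin (TCP) lies at the very end of the fingers, on their centre line; the grasp point (between the pads) lies 19 mm behind it; z points along the fingers, x is the direction in which the jaws open and shut, and the axes are right-handed (so a half turn about z gives the same grasp; the last joint's range is limited). The gripper opens to 94 mm and grips with 3 to 60 N. Pads are 16 mm wide; open, the fingers measure 119 mm over their backs; the gripper's body (75 mm by 177 mm) begins 78 mm behind the grasp point.
Start: joints at [-1.322, 0.087, 1.371, -0, 1.684, -0.103], TCP at [0.19, -0.516, 0.206] pointing down, gripper open.
Joint ranges: [-3.1, 3.1], [-0.76, 2.03], [0.27, 2.55], [-1.08, 4.22], [0.17, 2.65], [-2.57, 2.57]. Speed limits (rad/s): [2.79, 2.79, 3.14, 3.14, 3.14, 3.14].

### API

Orientations are given as [roll, pitch, yaw] about the fixed x, y, z axes, in that order (R = Rz(yaw) Ry(pitch) Rx(roll)).
In Python, from bench import robot, cams, ticket gives the robot as it stands.
- The arm moves only by the tool jog_arm, never from a script. Its argument "series" is a list of rows, each an object of numbers: "x", "y", "z": the shift along the tool's x, y, z in m; "rx", "ry", "rz": the turn, a rotation vector about the tool's x, y, z in degrees. A call has 1 to 12 rows; each row shifts and turns the pose as measured when the row begins, along the tool's axes as they then stand; what a row does not reach is not made up. A row lasts 1/12 s, in which the tool goes at most 41.7 mm and 7.16 degrees, less where a joint would pass 70% of its speed; a pose out of reach is approached as far as the arm can. A call with a gripper value outside its range is refused whole. "claw" is the opening, from 0 (shut) to 1 (fully open), set as the call begins (left out, the last holds). The fingers move at their own pace and stop on an object; the grip force is fixed at half the most. Time passes only in rows, so rows that do not move let the fingers close. It gives the time, the measured TCP pose, the force and the opening at its end, in the units of the state.
- robot.get_obs(): the state, without advancing time (a new reading comes with each control period).
- cams.snapshot(name): name is "scene" or "side" or "wrist"; returns a dict with "img" (420x560x3 uint8, red, green, blue), "mtx" (3x3 intrinsics, pixels), "origin" and "attitude" of the camera in the world. Camera axes: x right, y down, z forward; pixel columns grow to the right and rows downward; lengths in m; the calibration is good to about 2 mm. A picture is of the moment at which its call begins. There is no depth.
- ticket.close_job(): hands the job in, once; it reports no verdict.
Trained networks look in a picture, given as the dict that the camera call returned (one of the last four; its "shot" number tells which), for a name from the list of things; names that differ only in an ending like _2 or _b are one class to them, and where a whole thing is asked for, a point or a joint stands for the part that bears it (a point fixed in the world has none). Each returns a list of dicts, best first, with "p" (0 to 1); they miss things now and then, are a little off and sometimes report something else, mostly with a low value. They report only what shows in the picture. A call takes as long as a camera call. They do not tell look-alikes from the thing itself.
- cams.look_for(thing, picture): "bbox" ([left, top, width, height] in pixels, round what is visible of it).
The state is a dict: "time": time; "joint_positions": joint angles; "qvel": joint speeds; "joint_torque": joint torques, N m; "tool_pos": TCP position; "ee_rot": TCP orientation; "wrist_force": force on the tool from outside, world axes, zero at the start; "wrist_torque": the same for the moment, N m; "width": finger opening in m.
Only numpy, scipy, OpenCV 4.12 (cv2) and the standard library are available. Lean on these libraries where they do the work, as an engineer would, in place of code of your own. Each camera call takes 0.05 s, during which the arm holds its last target.

## Working session

There is one attempt and no reset: what is moved stays moved. The work goes in short steps, Python scripts to look and compute and a tool call to move; the robot and the scene stay as the last step left them, time stands still between calls to the robot, and variables do not carry over. Pictures are saved under pics/ and viewed, and the job is handed in when it is done.

Besides the shell and the picture viewer there is one more tool, called as name(argument=value, ...), one argument or row to a line, values as JSON. jog_arm: Moves the arm, as the interface text tells. Its arguments: {"type":"object","properties":{"series":{"type":"array","items":{"type":"object","properties":{"x":{"type":"number"},"y":{"type":"number"},"z":{"type":"number"},"rx":{"type":"number"},"ry":{"type":"number"},"rz":{"type":"number"}}}},"claw":{"type":"number"}},"required":["series"]}

```bash
ls; mkdir -p pics; cat > h.py <<'E'
import numpy as np, cv2
from bench import robot, cams, ticket
from scipy.spatial.transform import Rotation as R
def snap(n,f):
    s=cams.snapshot(n); cv2.imwrite('pics/'+f,cv2.cvtColor(s['img'],cv2.COLOR_RGB2BGR)); return s
E
python3 - <<'E'
from h import *
print(robot.get_obs())
import pickle
for n in ['scene','side','wrist']:
    s=snap(n,n+'0.png'); pickle.dump(s,open(n+'0.pkl','wb'))
    print(n,s['mtx'],s['origin'],s['attitude'],[(k,np.shape(v)) for k,v in s.items()])
    for t in ['press_roller','print_sheet']:
        print(t,cams.look_for(t,s))
E
```

```text
pics
{'time': 0.0, 'joint_positions': array([-1.32210726e+00,  8.79401152e-02,  1.37220820e+00, -3.23723187e-06,
        1.68353640e+00, -1.03112018e-01]), 'qvel': array([-0.00024451,  0.00070781, -0.00103958, -0.00071041,  0.00077414,
       -0.00064699]), 'joint_torque': array([-2.34961226e-04, -3.40185463e+01, -3.02427077e+01,  7.16696517e-02,
        3.30144411e-02, -1.67473645e-04]), 'tool_pos': array([ 0.18938536, -0.51581841,  0.20433563]), 'ee_rot': array([-3.14138052e+00,  2.08127562e-03, -1.21899539e+00]), 'wrist_force': array([ 0.19118216, -0.24267119, -0.02915042]), 'wrist_torque': array([ 0.02939817,  0.01898793, -0.01225343]), 'width': 0.09409604599053878}
scene [[425.47504916   0.         276.58496422]
 [  0.         425.47504916 212.08550784]
 [  0.           0.           1.        ]] [-0.14074495  0.80719961  0.53945465] [-1.97841043  0.02398179 -2.54562375] [('img', (420, 560, 3)), ('mtx', (3, 3)), ('origin', (3,)), ('attitude', (3,)), ('shot', ())]
press_roller [{'bbox': [209.9, 216.5, 39.8, 48.8], 'p': 0.83}, {'bbox': [280.3, 185.2, 31.5, 41.5], 'p': 0.64}, {'bbox
[... 363 characters left out ...]
3,)), ('attitude', (3,)), ('shot', ())]
press_roller [{'bbox': [327.3, 145.2, 36.6, 42.7], 'p': 0.92}, {'bbox': [227.4, 215.9, 44.8, 49.3], 'p': 0.9}, {'bbox': [280.2, 177.6, 30.3, 42.7], 'p': 0.58}]
print_sheet [{'bbox': [156.9, 274.4, 79.9, 27.0], 'p': 0.72}, {'bbox': [280.2, 177.0, 27.4, 41.9], 'p': 0.38}]
wrist [[309.007971     0.         277.08138992]
 [  0.         309.007971   216.24166712]
 [  0.           0.           1.        ]] [ 0.26185266 -0.49182674  0.38338769] [ 2.87470288e+00  7.88698451e-04 -1.21780824e+00] [('img', (420, 560, 3)), ('mtx', (3, 3)), ('origin', (3,)), ('attitude', (3,)), ('shot', ())]
press_roller [{'bbox': [273.5, 0.9, 81.8, 59.6], 'p': 0.8}]
print_sheet []
```

View pics/scene0.png

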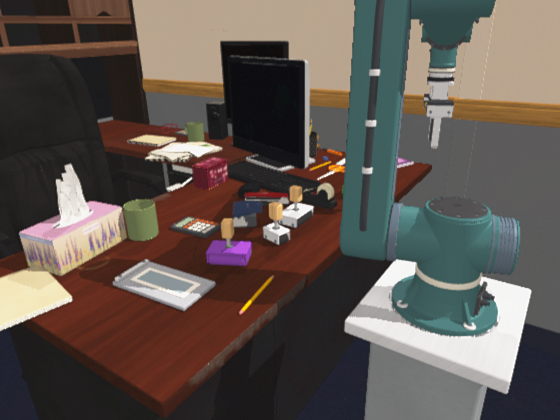

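View pics/side0.png

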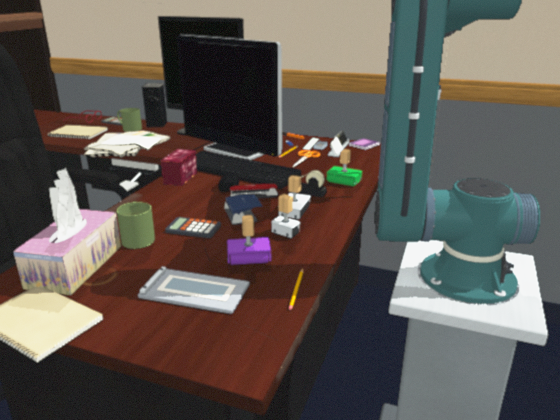

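View pics/wrist0.png

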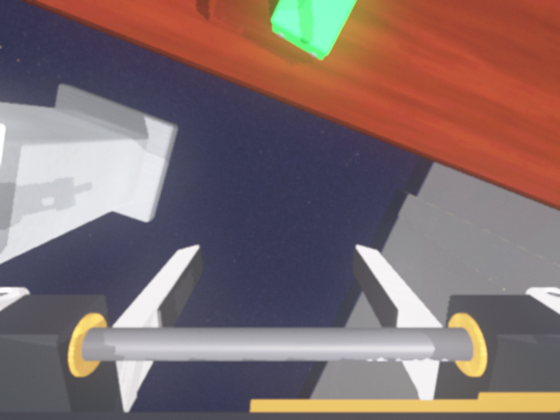

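```bash
python3 - <<'E'
import cv2
a=cv2.imread('pics/scene0.png')[160:320,110:350]; cv2.imwrite('pics/scene0c.png',cv2.resize(a,(792,528),interpolation=cv2.INTER_CUBIC))
a=cv2.imread('pics/side0.png')[130:320,140:380]; cv2.imwrite('pics/side0c.png',cv2.resize(a,None,fx=3.1,fy=3.1,interpolation=cv2.INTER_CUBIC))
E
```

```text
(no output)
```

View pics/scene0c.png

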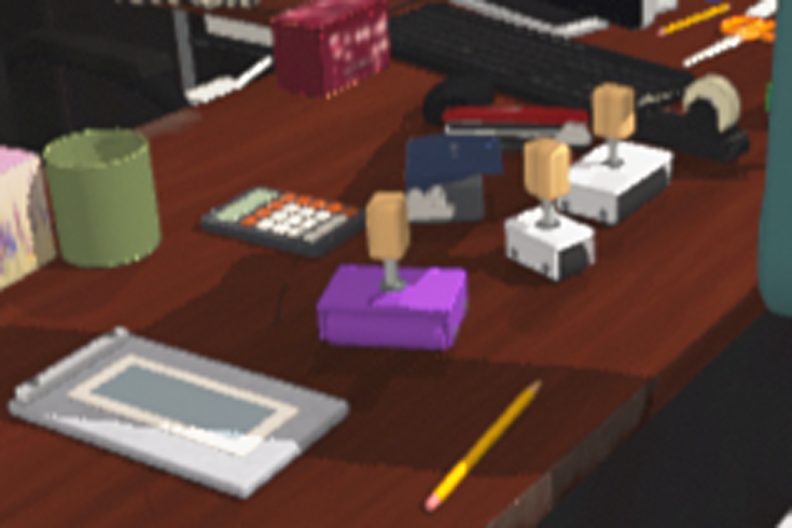

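View pics/side0c.png

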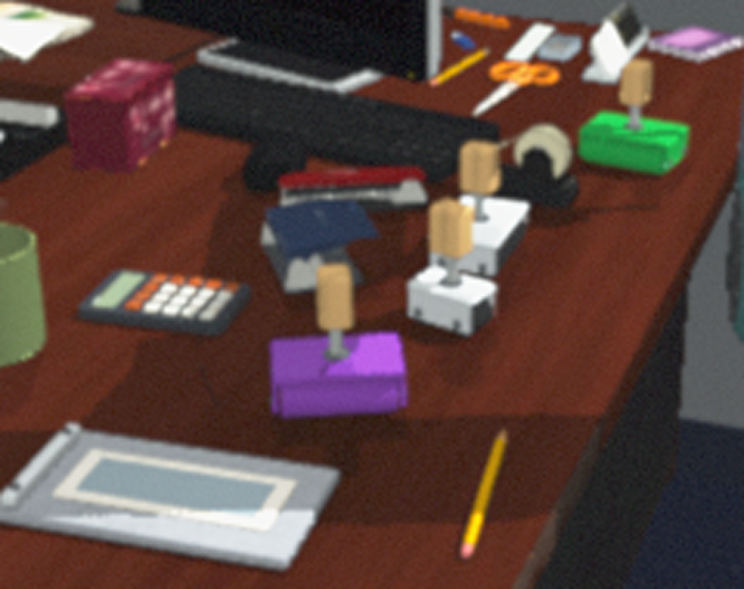

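```bash
cat >> h.py <<'E'
def ray(s,uv,z):
    M=R.from_euler('xyz',s['attitude']).as_matrix()
    d=M@np.linalg.inv(s['mtx'])@np.array([uv[0],uv[1],1.]); o=np.array(s['origin'])
    return o+d*(z-o[2])/d[2]
def proj(s,P):
    M=R.from_euler('xyz',s['attitude']).as_matrix()
    c=(np.atleast_2d(P)-s['origin'])@M; q=c@s['mtx'].T
    return q[:,:2]/q[:,2:]
E
python3 - <<'E'
from h import *
import pickle
sc=pickle.load(open('scene0.pkl','rb')); sd=pickle.load(open('side0.pkl','rb'))
c1=lambda u,v:(110+u/3.3,160+v/3.3); c2=lambda u,v:(140+u/3.1,130+v/3.1)
print('wide grip top', ray(sc,c1(614,93),.112), ray(sd,c2(482,150),.112))
print('narrow grip top', ray(sc,c1(548,148),.112), ray(sd,c2(450,209),.112))
print('purple', ray(sc,c1(388,200),.112))
print('sheet', [ray(sc,c1(*p),.012).round(3) for p in [(115,355),(298,408),(240,455),(66,393)]])
print('sheet', [ray(sd,c2(*p),.012).round(3) for p in [(93,450),(300,485),(275,528),(53,493)]])
print('board', [ray(sc,c1(*p),.012).round(3) for p in [(348,408),(245,490)]])
print('base',[ray(sc,c1(*p),.039).round(3) for p in [(560,205),(618,218),(672,155)]])
E
```

```text
wide grip top [ 0.47328822 -0.18069518  0.112     ] [ 0.47498352 -0.18241776  0.112     ]
narrow grip top [ 0.45179917 -0.04572366  0.112     ] [ 0.45667327 -0.04514583  0.112     ]
purple [0.49681998 0.0984399  0.112     ]
sheet [array([0.64 , 0.251, 0.012]), array([0.474, 0.231, 0.012]), array([0.468, 0.293, 0.012]), array([0.628, 0.305, 0.012])]
sheet [array([0.63 , 0.245, 0.012]), array([0.469, 0.234, 0.012]), array([0.463, 0.287, 0.012]), array([0.627, 0.303, 0.012])]
board [array([0.445, 0.213, 0.012]), array([0.437, 0.318, 0.012])]
base [array([ 0.472, -0.091,  0.039]), array([ 0.417, -0.095,  0.039]), array([ 0.445, -0.236,  0.039])]
```

jog_arm(
  series=[
    {"x": -0.02,"y": -0.032,"z": -0.004},
    {"x": -0.02,"y": -0.032,"z": -0.004},
    {"x": -0.02,"y": -0.032,"z": -0.004},
    {"x": -0.02,"y": -0.032,"z": -0.004},
    {"x": -0.02,"y": -0.032,"z": -0.004},
    {"x": -0.02,"y": -0.032,"z": -0.004},
    {"x": -0.02,"y": -0.032,"z": -0.004},
    {"x": -0.02,"y": -0.032,"z": -0.004},
    {"x": -0.02,"y": -0.032,"z": -0.004},
    {"x": -0.02,"y": -0.032,"z": -0.004},
    {"x": -0.02,"y": -0.032,"z": -0.004},
    {"x": -0.02,"y": -0.032,"z": -0.004},
  ],
)

```text
invalid input
```

jog_arm(
  series=[
    {"rz": -7},
    {"rz": -7},
    {"rz": -7},
    {"rz": -7},
    {"rz": -7},
    {"rz": -7},
    {"rz": -7},
    {"rz": -7},
    {"rz": -7},
    {"rz": -7},
    {"rz": -7},
    {},
  ],
)

```text
invalid input
```

```bash
python3 - <<'E'
from h import *
import pickle
s=snap('wrist','wrist1.png'); pickle.dump(s,open('wrist1.pkl','wb'))
o=robot.get_obs(); print(o['time'],o['tool_pos'],o['ee_rot'],o['joint_positions'],o['wrist_force'])
print(s['origin'],s['attitude'],cams.look_for('press_roller',s))
E
```

```text
0.5 [ 0.18952647 -0.51629388  0.20545011] [-3.14155778e+00  1.98139356e-05 -1.21898131e+00] [-1.32209417e+00  8.72158135e-02  1.37079275e+00  3.28549225e-05
  1.68360739e+00 -1.03109161e-01] [-0.27028271  0.14039023  0.60794107]
[ 0.26186147 -0.4918591   0.38370522] [ 2.87464144e+00  1.76864785e-04 -1.21780764e+00] [{'bbox': [270.3, 0.0, 86.5, 59.1], 'p': 0.64}]
```

View pics/wrist1.png

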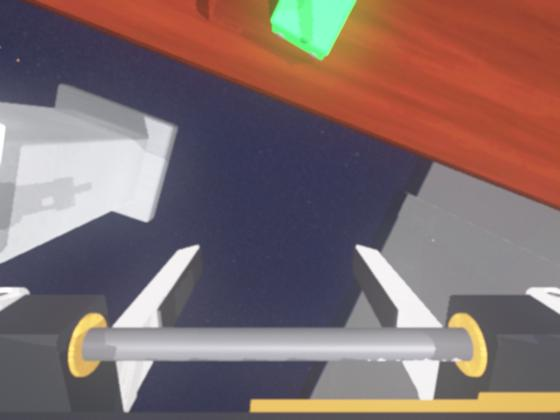

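jog_arm(
  series=[
    {"x": -0.02,"y": -0.032,"z": -0.004,"rx": 0,"ry": 0,"rz": 0},
  ],
  claw=1,
)

```text
time: 0.63
tool_pos: [0.2097, -0.4892, 0.2077]
ee_rot: [3.139, 0.001, -1.225]
wrist_force: [1.0, 0.0, -0.2]
width: 0.0938
```

jog_arm(
  series=[
    {"x": -0.02,"y": -0.032,"z": -0.004},
    {"x": -0.02,"y": -0.032,"z": -0.004},
    {"x": -0.02,"y": -0.032,"z": -0.004},
    {"x": -0.02,"y": -0.032,"z": -0.004},
    {"x": -0.02,"y": -0.032,"z": -0.004},
    {"x": -0.02,"y": -0.032,"z": -0.004},
    {"x": -0.02,"y": -0.032,"z": -0.004},
    {"x": -0.02,"y": -0.032,"z": -0.004},
    {"x": -0.02,"y": -0.032,"z": -0.004},
    {"x": -0.02,"y": -0.032,"z": -0.004},
    {"x": -0.02,"y": -0.032,"z": -0.004},
  ],
  claw=1,
)

```text
invalid input
```

jog_arm(
  series=[
    {"x": -0.02,"y": -0.032,"z": -0.004,"rx": 0,"ry": 0,"rz": 0},
    {"x": -0.02,"y": -0.032,"z": -0.004,"rx": 0,"ry": 0,"rz": 0},
    {"x": -0.02,"y": -0.032,"z": -0.004,"rx": 0,"ry": 0,"rz": 0},
    {"x": -0.02,"y": -0.032,"z": -0.004,"rx": 0,"ry": 0,"rz": 0},
    {"x": -0.02,"y": -0.032,"z": -0.004,"rx": 0,"ry": 0,"rz": 0},
    {"x": -0.02,"y": -0.032,"z": -0.004,"rx": 0,"ry": 0,"rz": 0},
    {"x": -0.02,"y": -0.032,"z": -0.004,"rx": 0,"ry": 0,"rz": 0},
    {"x": -0.02,"y": -0.032,"z": -0.004,"rx": 0,"ry": 0,"rz": 0},
    {"x": -0.02,"y": -0.032,"z": -0.004,"rx": 0,"ry": 0,"rz": 0},
    {"x": -0.02,"y": -0.032,"z": -0.004,"rx": 0,"ry": 0,"rz": 0},
    {"x": -0.02,"y": -0.032,"z": -0.004,"rx": 0,"ry": 0,"rz": 0},
  ],
)

```text
time: 1.55
tool_pos: [0.4755, -0.1502, 0.2543]
ee_rot: [-3.141, -0.002, -1.236]
wrist_force: [-0.3, 0.0, 0.0]
width: 0.0937
```

jog_arm(
  series=[
    {"x": 0,"y": 0,"z": 0,"rx": 0,"ry": 0,"rz": -7},
    {"x": 0,"y": 0,"z": 0,"rx": 0,"ry": 0,"rz": -7},
    {"x": 0,"y": 0,"z": 0,"rx": 0,"ry": 0,"rz": -7},
    {"x": 0,"y": 0,"z": 0,"rx": 0,"ry": 0,"rz": -7},
    {"x": 0,"y": 0,"z": 0,"rx": 0,"ry": 0,"rz": -7},
    {"x": 0,"y": 0,"z": 0,"rx": 0,"ry": 0,"rz": -7},
    {"x": 0,"y": 0,"z": 0,"rx": 0,"ry": 0,"rz": -7},
    {"x": 0,"y": 0,"z": 0,"rx": 0,"ry": 0,"rz": -7},
    {"x": 0,"y": 0,"z": 0,"rx": 0,"ry": 0,"rz": -7},
    {"x": 0,"y": 0,"z": 0,"rx": 0,"ry": 0,"rz": -7},
    {"x": 0,"y": 0,"z": 0,"rx": 0,"ry": 0,"rz": -7},
    {"x": 0,"y": 0,"z": 0,"rx": 0,"ry": 0,"rz": 0},
  ],
)

```text
time: 2.55
tool_pos: [0.4815, -0.1398, 0.2565]
ee_rot: [3.14, -0.007, 0.144]
wrist_force: [0.0, 0.3, 0.4]
width: 0.0941
```

```bash
python3 - <<'E'
from h import *
import pickle
s=snap('wrist','wrist1.png'); pickle.dump(s,open('wrist1.pkl','wb'))
o=robot.get_obs(); print(o['time'],o['tool_pos'],o['ee_rot'],o['joint_positions'],o['wrist_force'])
print(s['origin'],s['attitude'],cams.look_for('press_roller',s))
E
```

```text
2.6 [ 0.48150318 -0.13979431  0.25651578] [ 3.14012679 -0.00730621  0.14027277] [-0.39743685 -0.0316163   1.39228535  0.00253509  1.773897   -0.53718419] [-0.22970254  0.14123509  0.45989563]
[ 0.46947202 -0.06580191  0.43465137] [ 2.87323137 -0.00717319  0.14559246] [{'bbox': [165.2, 360.8, 71.2, 51.2], 'p': 0.92}, {'bbox': [277.2, 0.0, 98.5, 43.8], 'p': 0.9}, {'bbox': [242.5, 192.8, 58.3, 72.8], 'p': 0.77}]
```

View pics/wrist1.png

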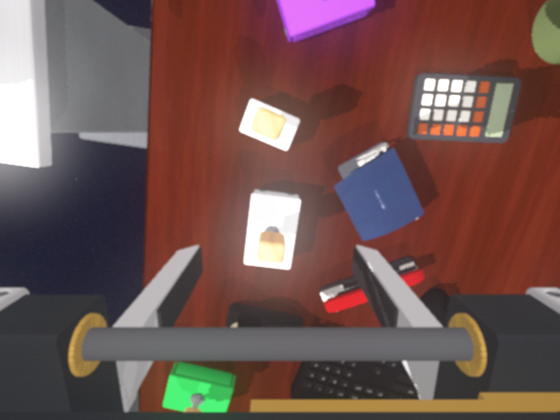

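```bash
python3 - <<'E'
import cv2
a=cv2.imread('pics/wrist1.png')[90:290,210:330]; cv2.imwrite('pics/wrist1c.png',cv2.resize(a,None,fx=3,fy=3,interpolation=cv2.INTER_CUBIC))
E
```

```text
(no output)
```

View pics/wrist1c.png

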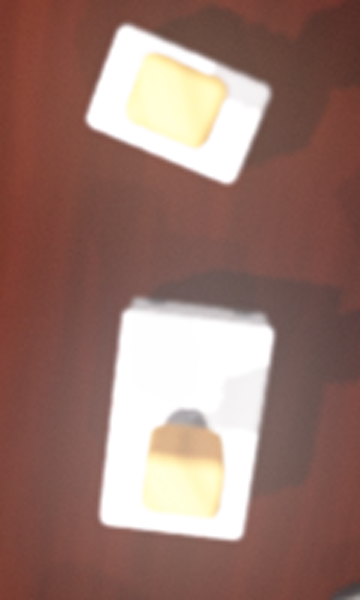

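The crop shows two white rollers. The one at wrist (272,124) is short, so it has the narrow rolls. The one at (272,230) has a long frame, about 102 mm, so it's the wide roller I want. Purple (325,15) and green (200,385) are look-alikes.

```bash
python3 - <<'E'
from h import *
import pickle
s=pickle.load(open('wrist1.pkl','rb'))
f=lambda u,v:(210+u/3,90+v/3)
P=[ray(s,f(*p),.039) for p in [(121,310),(274,325),(243,541),(99,526)]]
P=np.array(P); print(P.round(4), P.mean(0))
for i in range(4):
    d=P[(i+1)%4]-P[i]; print(np.linalg.norm(d), np.degrees(np.arctan2(d[1],d[0])))
print('grip top',ray(s,f(182,487),.112))
# better: mask minAreaRect on rectified plane
hsv=cv2.cvtColor(s['img'],cv2.COLOR_RGB2HSV)
m=((hsv[...,1]<70)&(hsv[...,2]>140)).astype(np.uint8)
m2=np.zeros_like(m); m2[180:275,235:310]=m[180:275,235:310]
c=max(cv2.findContours(m2,0,cv2.CHAIN_APPROX_NONE)[0],key=cv2.contourArea)[:,0]
Q=np.array([ray(s,p,.039)[:2] for p in c])
r=cv2.minAreaRect((Q*1000).astype(np.float32)); print(r)
E
```

```text
[[ 0.4492 -0.1474  0.039 ]
 [ 0.5159 -0.1445  0.039 ]
 [ 0.5186 -0.2477  0.039 ]
 [ 0.4515 -0.2497  0.039 ]] [ 0.48381202 -0.19733788  0.039     ]
0.06684960389849084 2.5547784574665697
0.10329434362477767 -88.49364981675545
0.06716492378296937 -178.31402637326082
0.10228224588717183 91.32363180761587
grip top [ 0.48360744 -0.19571575  0.112     ]
((482.97906494140625, -194.3544921875), (69.79662322998047, 109.85459899902344), 0.975921630859375)
```

```bash
python3 - <<'E'
from h import *
import pickle
def model(x,y,yaw):
    L=[]
    for hx,hy,z in [(.033,.051,.039),(.016,.013,.068),(.016,.013,.112)]:
        q=np.array([[hx,hy,z],[hx,-hy,z],[-hx,-hy,z],[-hx,hy,z]]); c,s_=np.cos(yaw),np.sin(yaw)
        L.append(np.c_[q[:,0]*c-q[:,1]*s_+x,q[:,0]*s_+q[:,1]*c+y,q[:,2]])
    return L
for n,(u,v) in {'scene':(275,175),'side':(270,165),'wrist1':(230,180)}.items():
    f=n if n[-1]=='1' else n+'0'
    s=pickle.load(open(f+'.pkl','rb')); k=8 if n!='wrist1' else 6
    im=cv2.cvtColor(s['img'],cv2.COLOR_RGB2BGR)[v:v+70 if k==8 else v+100,u:u+80]
    im=cv2.resize(im,None,fx=k,fy=k,interpolation=cv2.INTER_CUBIC)
    for (x,y,yaw),col in [((.4837,-.1965,np.radians(2)),(0,255,0))]:
        for q in model(x,y,yaw):
            p=((proj(s,q)-[u,v]+.5)*k).astype(int); cv2.polylines(im,[p],True,col,1)
    cv2.imwrite('pics/ov_'+n+'.png',im)
E
cd pics; python3 -c "
import cv2,numpy as np
a=[cv2.imread('ov_%s.png'%n) for n in ['scene','side','wrist1']]
a=[cv2.resize(x,(int(x.shape[1]*420/x.shape[0]),420)) for x in a]
a=np.hstack(a); a=cv2.resize(a,None,fx=min(1,800/a.shape[1]),fy=min(1,800/a.shape[1]));cv2.imwrite('ov.png',a)"
```

```text
(no output)
```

View pics/ov.png

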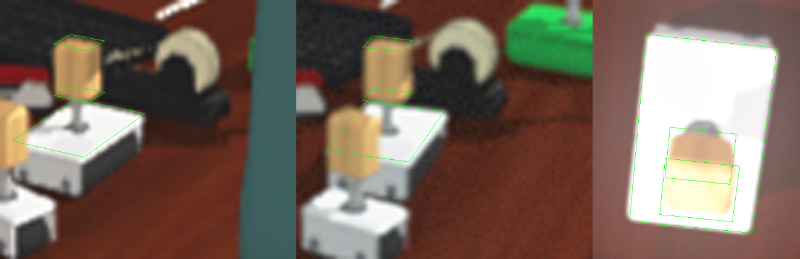

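jog_arm(
  series=[
    {"x": -0.002,"y": 0.019,"z": 0.01,"rx": 0,"ry": -0.4,"rz": 2},
    {"x": -0.002,"y": 0.019,"z": 0.01,"rx": 0,"ry": 0,"rz": 2},
    {"x": -0.002,"y": 0.019,"z": 0.02,"rx": 0,"ry": 0,"rz": 2},
    {"x": 0,"y": 0,"z": 0.02,"rx": 0,"ry": 0,"rz": 0},
    {"x": 0,"y": 0,"z": 0,"rx": 0,"ry": 0,"rz": 0},
    {"x": 0,"y": 0,"z": 0,"rx": 0,"ry": 0,"rz": 0},
  ],
  claw=0.65,
)

```text
time: 3.15
tool_pos: [0.4828, -0.1995, 0.1972]
ee_rot: [3.138, -0.006, 0.015]
wrist_force: [0.8, -0.7, 0.2]
width: 0.0614
```

```bash
cat >> h.py <<'E'
def st():
    o=robot.get_obs(); print(round(o['time'],2),o['tool_pos'].round(4),np.degrees(o['ee_rot']).round(2),'w',round(o['width'],4),'F',o['wrist_force'].round(2),'T',o['wrist_torque'].round(2)); return o
def to(xyz,yaw):
    o=st(); M=R.from_euler('xyz',o['ee_rot']); G=R.from_euler('xyz',[np.pi,0,yaw])
    print('d_tool mm',(M.inv().apply(np.array(xyz)-o['tool_pos'])*1000).round(1),'rot deg',np.degrees((M.inv()*G).as_rotvec()).round(2))
E
python3 - <<'E'
from h import *
s=snap('wrist','wrist2.png'); to([.4836,-.1965,.073],np.radians(2))
E
```

```text
3.2 [ 0.4827 -0.1993  0.197 ] [179.82  -0.29   0.88] w 0.0618 F [ 0.17  0.38 -0.88] T [-0.   -0.11  0.01]
d_tool mm [  0.4  -3.1 124. ] rot deg [ 0.19 -0.29 -1.12]
```

View pics/wrist2.png

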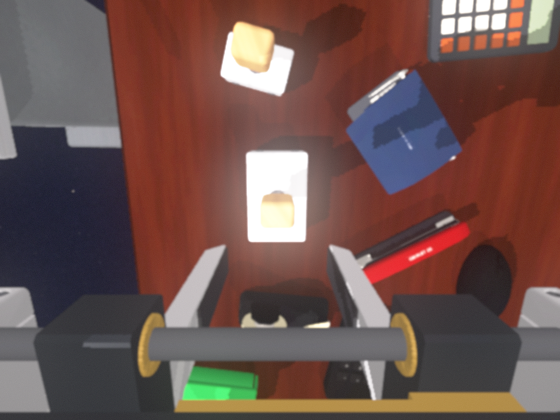

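```bash
python3 - <<'E'
from h import *
s=cams.snapshot('wrist')
g=cv2.cvtColor(s['img'],cv2.COLOR_RGB2GRAY).astype(float)
def edge(pts_fn,rng,axis):
    out=[]
    for t in rng:
        a,b=pts_fn
        if axis=='x': prof=g[t,a:b]; 
        else: prof=g[a:b,t]
        d=np.abs(np.gradient(prof)); i=np.arange(a,b)
        w=d**2; c=(w*i).sum()/w.sum()
        out.append((c,t) if axis=='x' else (t,c))
    return np.array([ray(s,p,.039)[:2] for p in out])
L=edge((238,256),range(160,230,4),'x'); Rr=edge((298,318),range(160,230,4),'x')
for n,E in [('L',L),('R',Rr)]:
    vx,vy,x0,y0=cv2.fitLine((E*1000).astype(np.float32),cv2.DIST_HUBER,0,.01,.01).ravel()
    print(n,np.degrees(np.arctan2(vy,vx)),x0,y0)
B=edge((232,250),range(252,302,4),'y'); vx,vy,x0,y0=cv2.fitLine((B*1000).astype(np.float32),cv2.DIST_HUBER,0,.01,.01).ravel(); print('B',np.degrees(np.arctan2(vy,vx)),x0,y0)
a=cv2.cvtColor(s['img'],cv2.COLOR_RGB2BGR)[140:260,220:330]; cv2.imwrite('pics/w2c.png',cv2.resize(a,None,fx=5,fy=5,interpolation=cv2.INTER_CUBIC))
E
```

```text
L -89.448944 449.79465 -194.36722
R -89.056404 516.5718 -196.24007
B 0.66491365 484.33597 -248.19519
```

View pics/w2c.png

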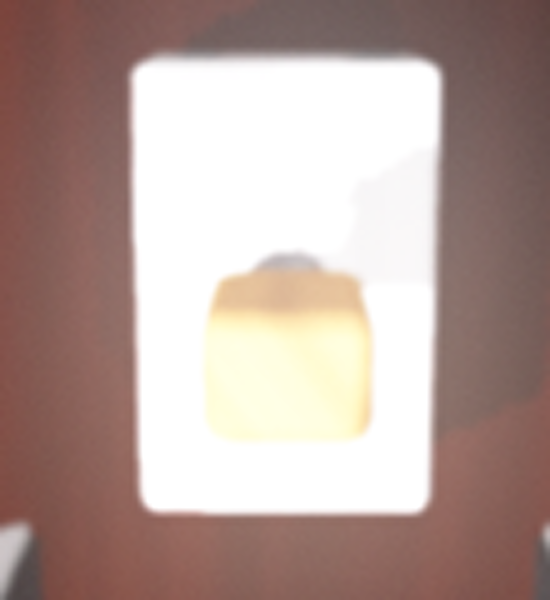

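jog_arm(
  series=[
    {"x": 0,"y": -0.002,"z": 0.03,"rx": 0,"ry": 0,"rz": 0},
    {"x": 0,"y": 0,"z": 0.03,"rx": 0.2,"ry": -0.3,"rz": 0},
    {"x": 0,"y": 0,"z": 0.03,"rx": 0,"ry": 0,"rz": 0},
    {"x": 0,"y": 0,"z": 0.015,"rx": 0,"ry": 0,"rz": 0},
    {"x": 0,"y": 0,"z": 0,"rx": 0,"ry": 0,"rz": 0},
  ],
)

```text
time: 3.67
tool_pos: [0.4907, -0.1983, 0.1007]
ee_rot: [3.132, -0.02, 0.017]
wrist_force: [-0.1, 0.6, -0.4]
width: 0.0609
```

```bash
python3 - <<'E'
from h import *
to([.4832,-.197,.074],np.radians(.8))
s=snap('wrist','wrist3.png')
E
```

```text
3.67 [ 0.4907 -0.1983  0.1007] [179.43  -1.14   0.97] w 0.0609 F [-0.13  0.59 -0.39] T [ 0.04 -0.04  0.1 ]
d_tool mm [-8.  -1.7 26.5] rot deg [ 0.57 -1.14  0.17]
```

View pics/wrist3.png

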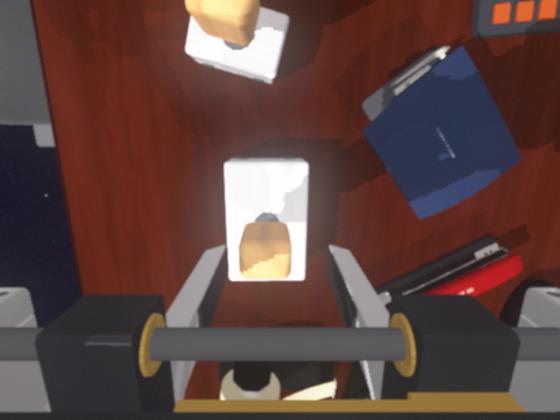

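jog_arm(
  series=[
    {"x": -0.005,"y": -0.001,"z": 0.004,"rx": 0.5,"ry": -0.8,"rz": 0},
    {"x": -0.003,"y": 0,"z": 0.006,"rx": 0,"ry": -0.4,"rz": 0},
    {"x": 0,"y": 0,"z": 0.006,"rx": 0,"ry": 0,"rz": 0},
    {"x": 0,"y": 0,"z": 0,"rx": 0,"ry": 0,"rz": 0},
  ],
)

```text
time: 4.05
tool_pos: [0.4868, -0.199, 0.0922]
ee_rot: [3.134, -0.009, 0.018]
wrist_force: [-1.0, 0.4, 0.3]
width: 0.061
```

```bash
python3 - <<'E'
from h import *
to([.4832,-.197,.074],np.radians(.8))
E
```

```text
4.05 [ 0.4868 -0.199   0.0922] [179.59  -0.52   1.02] w 0.061 F [-0.97  0.35  0.32] T [ 0.02 -0.09 -0.02]
d_tool mm [-3.7 -2.2 18.2] rot deg [ 0.41 -0.52  0.22]
```

jog_arm(
  series=[
    {"x": -0.003,"y": -0.002,"z": 0.01,"rx": 0.4,"ry": -0.4,"rz": 0},
    {"x": -0.002,"y": -0.001,"z": 0.008,"rx": 0.2,"ry": -0.3,"rz": 0},
    {"x": 0,"y": 0,"z": 0.006,"rx": 0,"ry": 0,"rz": 0},
    {"x": 0,"y": 0,"z": 0.002,"rx": 0,"ry": 0,"rz": 0},
    {"x": 0,"y": 0,"z": 0,"rx": 0,"ry": 0,"rz": 0},
  ],
)

```text
time: 4.47
tool_pos: [0.4821, -0.1964, 0.0651]
ee_rot: [-3.139, 0.002, 0.017]
wrist_force: [-0.1, -0.6, 0.2]
width: 0.0613
```

```bash
python3 - <<'E'
from h import *
to([.4832,-.197,.074],np.radians(.8))
s=snap('wrist','wrist4.png')
E
```

```text
4.47 [ 0.4821 -0.1964  0.0651] [-1.7983e+02  1.0000e-01  9.9000e-01] w 0.0613 F [-0.14 -0.56  0.21] T [-0.04 -0.1   0.  ]
d_tool mm [ 1.   0.6 -8.9] rot deg [-0.17  0.1   0.19]
```

View pics/wrist4.png

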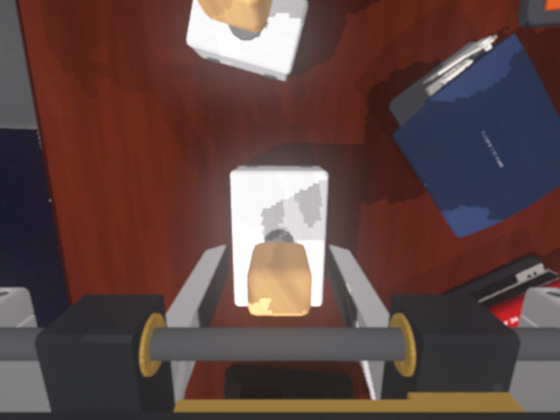

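jog_arm(
  series=[
    {"x": 0.001,"y": 0,"z": -0.005,"rx": 0,"ry": 0,"rz": 0},
    {"x": 0,"y": 0,"z": -0.001,"rx": 0,"ry": 0,"rz": 0},
  ],
)

```text
time: 4.68
tool_pos: [0.483, -0.1963, 0.0713]
ee_rot: [-3.138, 0.003, 0.017]
wrist_force: [0.4, -0.2, 0.5]
width: 0.0614
```

jog_arm(
  series=[
    {"x": 0,"y": 0,"z": 0,"rx": 0,"ry": 0,"rz": 0},
    {"x": 0,"y": 0,"z": 0,"rx": 0,"ry": 0,"rz": 0},
    {"x": 0,"y": 0,"z": 0,"rx": 0,"ry": 0,"rz": 0},
    {"x": 0,"y": 0,"z": 0,"rx": 0,"ry": 0,"rz": 0},
    {"x": 0,"y": 0,"z": 0,"rx": 0,"ry": 0,"rz": 0},
    {"x": 0,"y": 0,"z": 0,"rx": 0,"ry": 0,"rz": 0},
  ],
  claw=0,
)

```text
time: 5.18
tool_pos: [0.4843, -0.1969, 0.0734]
ee_rot: [-3.14, -0.001, 0.017]
wrist_force: [0.0, 0.5, -1.2]
width: 0.0319
```

```bash
python3 - <<'E'
from h import *
to([.4832,-.197,.074],np.radians(.8))
s=snap('wrist','wrist5.png');st()
E
```

```text
5.18 [ 0.4843 -0.1969  0.0734] [-1.7991e+02 -4.0000e-02  9.9000e-01] w 0.0319 F [ 0.04  0.46 -1.23] T [-0.02 -0.15 -0.03]
d_tool mm [-1.1  0.  -0.6] rot deg [-0.09 -0.04  0.19]
5.23 [ 0.4843 -0.1969  0.0734] [-1.7991e+02 -4.0000e-02  9.9000e-01] w 0.0318 F [ 0.34  0.69 -0.07] T [-0.07 -0.14  0.02]
```

View pics/wrist5.png

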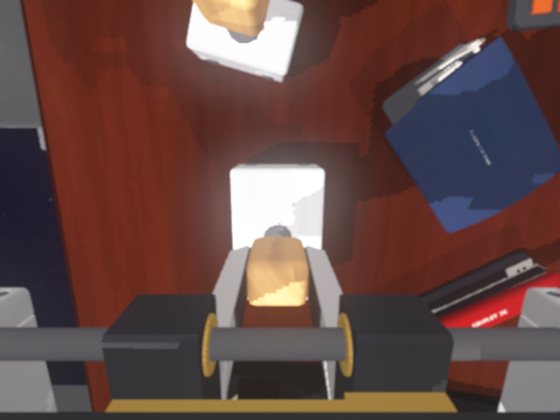

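jog_arm(
  series=[
    {"x": 0,"y": 0,"z": -0.015,"rx": 0,"ry": 0,"rz": 0},
    {"x": 0,"y": 0,"z": -0.03,"rx": 0,"ry": 0,"rz": 0},
    {"x": 0,"y": 0,"z": -0.03,"rx": 0,"ry": 0,"rz": 0},
    {"x": 0,"y": 0,"z": -0.03,"rx": 0,"ry": 0,"rz": 0},
    {"x": 0,"y": 0,"z": -0.03,"rx": 0,"ry": 0,"rz": 0},
    {"x": 0,"y": 0,"z": -0.02,"rx": 0,"ry": 0,"rz": 0},
    {"x": 0,"y": 0,"z": 0,"rx": 0,"ry": 0,"rz": 0},
  ],
)

```text
time: 5.82
tool_pos: [0.48, -0.195, 0.226]
ee_rot: [-3.131, 0.016, 0.017]
wrist_force: [0.6, 0.6, -1.0]
width: 0.0318
```

```bash
python3 - <<'E'
from h import *
to([.55,.14,.24],np.radians(5))
s=snap('side','side6.png')
E
```

```text
5.82 [ 0.48  -0.195  0.226] [-179.36    0.93    1.  ] w 0.0318 F [ 0.62  0.57 -0.98] T [-0.08 -0.15  0.05]
d_tool mm [  75.6 -333.9  -11.6] rot deg [-0.67  0.91 -4.01]
```

View pics/side6.png

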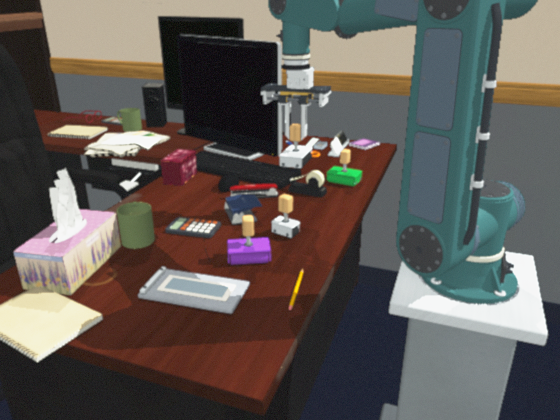

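jog_arm(
  series=[
    {"x": 0.0075,"y": -0.02,"z": -0.002,"rx": -0.7,"ry": 0.9,"rz": 0},
    {"x": 0.0075,"y": -0.033,"z": -0.002,"rx": 0,"ry": 0,"rz": -1},
    {"x": 0.0075,"y": -0.033,"z": -0.002,"rx": 0,"ry": 0,"rz": -1},
    {"x": 0.0075,"y": -0.033,"z": -0.001,"rx": 0,"ry": 0,"rz": -1},
    {"x": 0.0075,"y": -0.033,"z": 0,"rx": 0,"ry": 0,"rz": -1},
    {"x": 0.0075,"y": -0.033,"z": 0,"rx": 0,"ry": 0,"rz": 0},
    {"x": 0.0075,"y": -0.033,"z": 0,"rx": 0,"ry": 0,"rz": 0},
    {"x": 0.0075,"y": -0.033,"z": 0,"rx": 0,"ry": 0,"rz": 0},
    {"x": 0.0075,"y": -0.03,"z": 0,"rx": 0,"ry": 0,"rz": 0},
    {"x": 0,"y": -0.02,"z": 0,"rx": 0,"ry": 0,"rz": 0},
    {"x": 0,"y": 0,"z": 0,"rx": 0,"ry": 0,"rz": 0},
    {"x": 0,"y": 0,"z": 0,"rx": 0,"ry": 0,"rz": 0},
  ],
)

```text
time: 6.87
tool_pos: [0.5172, 0.1226, 0.1948]
ee_rot: [-3.135, 0.054, 0.085]
wrist_force: [-0.8, 0.1, -2.4]
width: 0.0317
```

```bash
python3 - <<'E'
from h import *
import pickle
to([.55,.14,.24],np.radians(5))
s=snap('wrist','wrist7.png'); pickle.dump(s,open('wrist7.pkl','wb'))
E
```

```text
6.87 [0.5172 0.1226 0.1948] [-179.61    3.08    4.89] w 0.0317 F [-0.85  0.07 -2.36] T [-0.02 -0.14 -0.  ]
d_tool mm [ 31.7 -14.8 -46.9] rot deg [-0.39  3.08 -0.12]
```

View pics/wrist7.png

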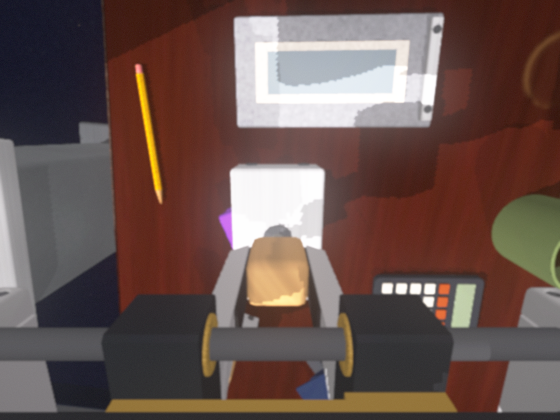

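```bash
python3 - <<'E'
import cv2
a=cv2.imread('pics/wrist7.png')[5:135,225:455]; cv2.imwrite('pics/wrist7c.png',cv2.resize(a,None,fx=3.4,fy=3.4,interpolation=cv2.INTER_CUBIC))
E
```

```text
(no output)
```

View pics/wrist7c.png

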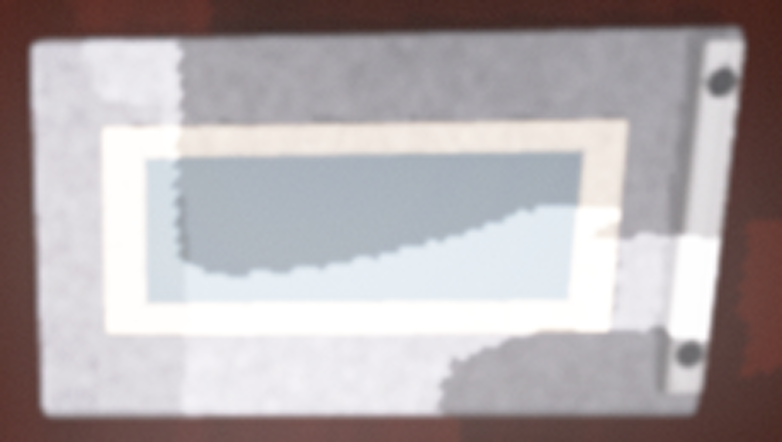

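```bash
python3 - <<'E'
from h import *
import pickle
s=pickle.load(open('wrist7.pkl','rb')); f=lambda u,v:((u+.5)/3.4+225-.5,(v+.5)/3.4+5-.5)
P=np.array([ray(s,f(*p),.012) for p in [(102,127),(629,121),(612,333),(106,332)]])
print(P.round(4),P.mean(0))
for i in range(4):
    d=P[(i+1)%4]-P[i]; print(np.linalg.norm(d), np.degrees(np.arctan2(d[1],d[0])))
B=np.array([ray(s,f(*p),.012) for p in [(30,42),(42,415),(695,415)]]);print(B.round(4))
for i in range(2):
    d=B[i+1]-B[i]; print(np.linalg.norm(d), np.degrees(np.arctan2(d[1],d[0])))
E
```

```text
[[0.4695 0.2866 0.012 ]
 [0.6296 0.2999 0.012 ]
 [0.6361 0.2396 0.012 ]
 [0.4749 0.2267 0.012 ]] [0.5525481  0.26321446 0.012     ]
0.16063268220792523 4.74855854855776
0.06061229459221412 -83.85432948091835
0.1617069029002291 -175.43287677889217
0.060083569582401346 95.13422284126302
[[0.4458 0.3084 0.012 ]
 [0.4554 0.199  0.012 ]
 [0.667  0.2171 0.012 ]]
0.10975741154906984 -85.03188420132786
0.21246660653968982 4.893198770996601
```

jog_arm(
  series=[
    {"x": 0.005,"y": 0,"z": -0.015,"rx": 0,"ry": 2,"rz": 0},
    {"x": 0.005,"y": 0,"z": -0.02,"rx": 0,"ry": 1,"rz": 0},
    {"x": 0.005,"y": -0.005,"z": -0.015,"rx": 0,"ry": 0.5,"rz": 0},
    {"x": 0.005,"y": -0.005,"z": -0.005,"rx": 0,"ry": 0.2,"rz": 0},
    {"x": 0,"y": 0,"z": 0,"rx": 0,"ry": 0,"rz": 0},
    {"x": 0,"y": 0,"z": 0,"rx": 0,"ry": 0,"rz": 0},
  ],
)

```text
time: 7.42
tool_pos: [0.5382, 0.1266, 0.2503]
ee_rot: [-3.137, -0.013, 0.074]
wrist_force: [0.2, -0.2, -2.0]
width: 0.0318
```

```bash
python3 - <<'E'
from h import *
import pickle
to([.55,.14,.24],np.radians(5))
s=snap('wrist','wrist8.png'); pickle.dump(s,open('wrist8.pkl','wb'))
a=cv2.imread('pics/wrist8.png')[5:185,225:455]; cv2.imwrite('pics/wrist8c.png',cv2.resize(a,None,fx=3.2,fy=3.2,interpolation=cv2.INTER_CUBIC))
E
```

```text
7.42 [0.5382 0.1266 0.2503] [-179.76   -0.75    4.23] w 0.0318 F [ 0.21 -0.16 -2.03] T [-0.06 -0.1   0.02]
d_tool mm [ 12.6 -12.5  10.5] rot deg [-0.24 -0.75 -0.77]
```

View pics/wrist8c.png

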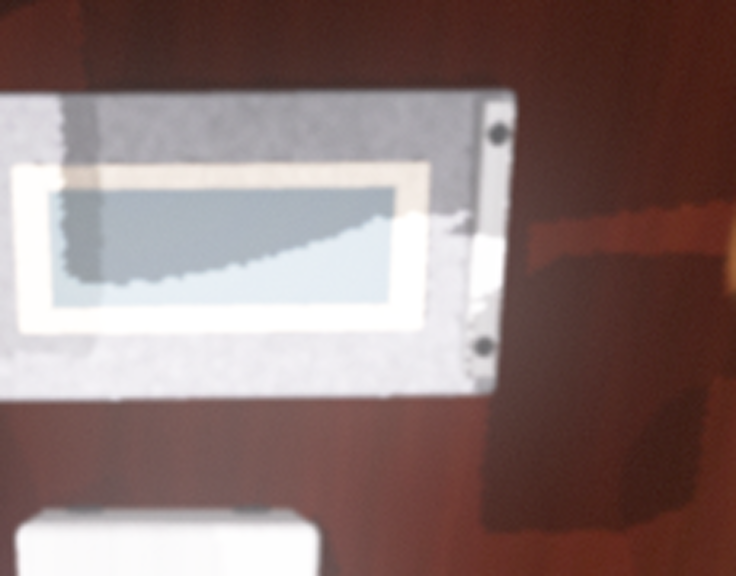

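```bash
python3 - <<'E'
from h import *
import pickle
s=pickle.load(open('wrist8.pkl','rb')); f=lambda u,v:((u+.5)/3.2+225-.5,(v+.5)/3.2+5-.5)
P=np.array([ray(s,f(*p),.012) for p in [(11,165),(430,163),(425,331),(20,333)]])
print(P.round(4),P.mean(0))
for i in range(4):
    d=P[(i+1)%4]-P[i]; print(np.linalg.norm(d), np.degrees(np.arctan2(d[1],d[0])))
# roller top edge in tool: held roller yaw relative to tool & center
Q=np.array([ray(s,f(*p),.039+.25-.073) for p in [(40,512),(300,511)]]); d=Q[1]-Q[0]; print(Q.round(4), np.degrees(np.arctan2(d[1],d[0])))
c=np.array([.5525,.2635]);
for yaw in [4.8]:
    e=np.array([np.cos(np.radians(yaw)),np.sin(np.radians(yaw))])
    print('start',c+.055*e,'end',c-.058*e)
E
```

```text
[[0.4694 0.2868 0.012 ]
 [0.6296 0.2999 0.012 ]
 [0.6364 0.2392 0.012 ]
 [0.475  0.2262 0.012 ]] [0.55261278 0.26300965 0.012     ]
0.16075269125408334 4.709582515463479
0.061138183404282856 -83.62813207530851
0.16188514417087696 -175.38053939765484
0.060861200155932396 95.3132879107813
[[0.5078 0.1776 0.216 ]
 [0.5631 0.1819 0.216 ]] 4.4426395041799225
start [0.60730711 0.26810228] end [0.49470341 0.25864669]
```

```bash
python3 - <<'E'
from h import *
import pickle
s=pickle.load(open('side0.pkl','rb'))
print('box near-right bottom',ray(s,(100,262),0), 'top corner',ray(s,(117,215),.09),'cup bottom',ray(s,(136,245),0),'cup top', ray(s,(136,208),.1))
to([.607,.268,.15],np.radians(4.8))
E
```

```text
box near-right bottom [0.83338074 0.23662145 0.        ] top corner [0.83089279 0.15405549 0.09      ] cup bottom [0.80181539 0.13427812 0.        ] cup top [0.79697932 0.12031526 0.1       ]
7.47 [0.5381 0.1265 0.2501] [-179.76   -0.74    4.22] w 0.032 F [-0.15  0.31 -1.99] T [-0.05 -0.13 -0.  ]
d_tool mm [  77.8 -135.6  101.7] rot deg [-0.24 -0.74 -0.57]
```

jog_arm(
  series=[
    {"x": 0.012,"y": -0.02,"z": 0.005,"rx": -0.2,"ry": -0.7,"rz": -0.6},
    {"x": 0.014,"y": -0.024,"z": 0.012,"rx": 0,"ry": 0,"rz": 0},
    {"x": 0.014,"y": -0.024,"z": 0.015,"rx": 0,"ry": 0,"rz": 0},
    {"x": 0.014,"y": -0.024,"z": 0.015,"rx": 0,"ry": 0,"rz": 0},
    {"x": 0.012,"y": -0.02,"z": 0.012,"rx": 0,"ry": 0,"rz": 0},
    {"x": 0.008,"y": -0.01,"z": 0.005,"rx": 0,"ry": 0,"rz": 0},
    {"x": 0,"y": 0,"z": 0,"rx": 0,"ry": 0,"rz": 0},
    {"x": 0,"y": 0,"z": 0,"rx": 0,"ry": 0,"rz": 0},
  ],
)

```text
time: 8.13
tool_pos: [0.6029, 0.2529, 0.1769]
ee_rot: [3.136, 0.008, 0.076]
wrist_force: [0.1, -1.1, -3.2]
width: 0.0319
```

```bash
python3 - <<'E'
from h import *
to([.607,.268,.12],np.radians(4.8))
E
```

```text
8.13 [0.6029 0.2529 0.1769] [179.69   0.48   4.38] w 0.0319 F [ 0.1  -1.09 -3.16] T [-0.   -0.11 -0.01]
d_tool mm [  5.8 -15.1  56.8] rot deg [ 0.31  0.48 -0.42]
```

jog_arm(
  series=[
    {"x": 0.004,"y": -0.009,"z": 0.01,"rx": 0.3,"ry": 0.5,"rz": -0.4},
    {"x": 0.002,"y": -0.006,"z": 0.015,"rx": 0,"ry": 0,"rz": 0},
    {"x": 0,"y": -0.003,"z": 0.015,"rx": 0,"ry": 0,"rz": 0},
    {"x": 0,"y": 0,"z": 0.01,"rx": 0,"ry": 0,"rz": 0},
    {"x": 0,"y": 0,"z": 0,"rx": 0,"ry": 0,"rz": 0},
    {"x": 0,"y": 0,"z": 0,"rx": 0,"ry": 0,"rz": 0},
  ],
)

```text
time: 8.63
tool_pos: [0.6068, 0.2652, 0.1269]
ee_rot: [3.139, -0.001, 0.078]
wrist_force: [-1.0, -0.0, -2.1]
width: 0.0318
```

```bash
python3 - <<'E'
from h import *
to([.607,.268,.10],np.radians(4.8)); to([.607,.268,.10],np.radians(4.8))
s=snap('wrist','wrist9.png')
s=snap('side','side9.png')
E
```

```text
8.63 [0.6068 0.2652 0.1269] [ 1.7984e+02 -5.0000e-02  4.4800e+00] w 0.0318 F [-0.96 -0.02 -2.11] T [-0.07 -0.1  -0.01]
d_tool mm [ 0.4 -2.9 26.9] rot deg [ 0.16 -0.05 -0.32]
8.63 [0.6068 0.2652 0.1269] [ 1.7984e+02 -5.0000e-02  4.4800e+00] w 0.0318 F [-0.96 -0.02 -2.11] T [-0.07 -0.1  -0.01]
d_tool mm [ 0.4 -2.9 26.9] rot deg [ 0.16 -0.05 -0.32]
```

View pics/wrist9.png

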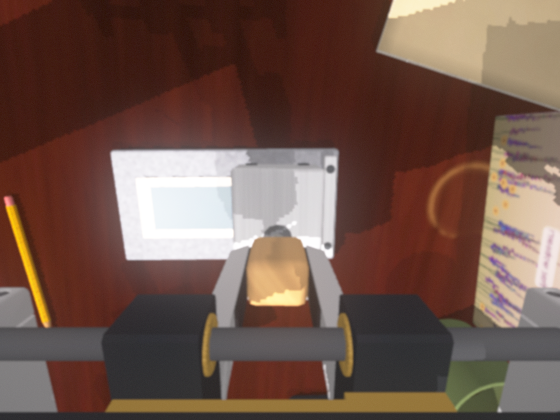

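View pics/side9.png

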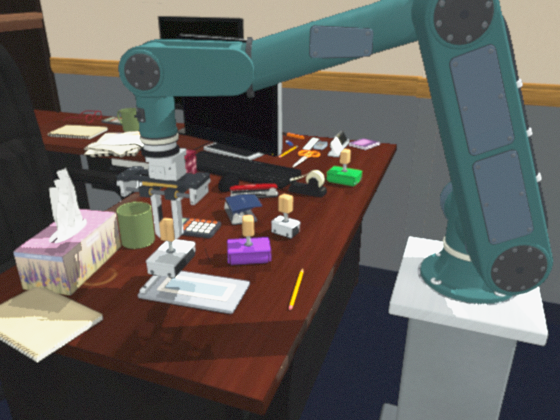

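```bash
python3 - <<'E'
from h import *
a=cv2.imread('pics/wrist9.png')[140:270,105:345]; cv2.imwrite('pics/wrist9c.png',cv2.resize(a,None,fx=3.3,fy=3.3,interpolation=cv2.INTER_CUBIC))
E
```

```text
(no output)
```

View pics/wrist9c.png

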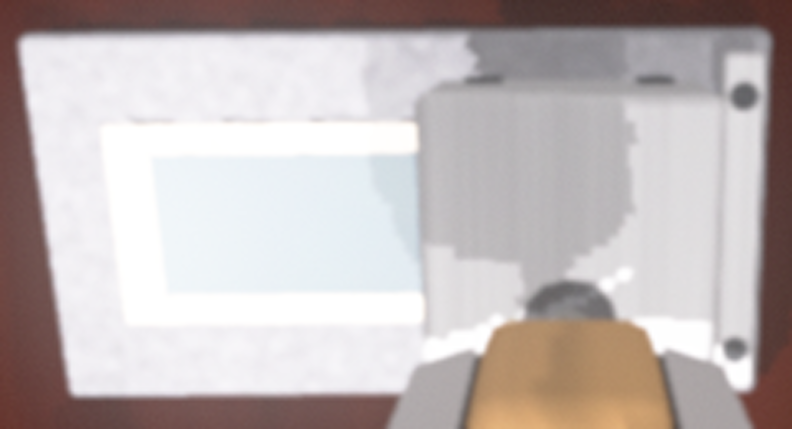

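```bash
python3 - <<'E'
from h import *
s=cams.snapshot('wrist'); o=st(); f=lambda u,v:((u+.5)/3.3+105-.5,(v+.5)/3.3+140-.5)
h=.039+o['tool_pos'][2]-.073
M=R.from_euler('xyz',o['ee_rot'])
Q=np.array([ray(s,f(*p),h) for p in [(435,89),(712,91),(421,200),(425,330),(727,110),(711,350)]])
print((M.inv().apply(Q-o['tool_pos'])*1000).round(1))
P=np.array([ray(s,f(*p),.012) for p in [(101,124),(126,326),(417,122),(423,323)]]); 
e=np.array([np.cos(np.radians(4.8)),np.sin(np.radians(4.8))]); n=np.array([-e[1],e[0]])
d=P[:,:2]-[.5526,.2631]; print((d@e*1000).round(1),(d@n*1000).round(1))
E
```

```text
8.78 [0.6074 0.2657 0.1278] [ 1.7988e+02 -1.6000e-01  4.4900e+00] w 0.0313 F [ 0.27 -0.48 -1.29] T [ 0.03 -0.05 -0.02]
[[-27.7 -51.5  33.8]
 [ 29.4 -51.1  34. ]
 [-31.5 -28.   33.9]
 [-31.7   1.2  33.9]
 [ 32.7 -47.2  34. ]
 [ 31.4   5.9  34.1]]
[-79.7 -79.9  11.4  10.5] [ 31.  -30.7  31.1 -30.2]
```

jog_arm(
  series=[
    {"x": 0,"y": -0.002,"z": 0.01,"rx": 0.1,"ry": 0,"rz": -0.4},
    {"x": 0,"y": -0.001,"z": 0.01,"rx": 0,"ry": 0,"rz": -0.2},
    {"x": 0,"y": 0,"z": 0.008,"rx": 0,"ry": 0,"rz": 0},
    {"x": 0,"y": 0,"z": 0,"rx": 0,"ry": 0,"rz": 0},
    {"x": 0,"y": 0,"z": 0,"rx": 0,"ry": 0,"rz": 0},
  ],
)

```text
time: 9.2
tool_pos: [0.6088, 0.269, 0.1002]
ee_rot: [-3.141, -0.008, 0.089]
wrist_force: [0.3, 0.3, -2.0]
width: 0.0319
```

```bash
python3 - <<'E'
from h import *
to([.6074,.2677,.085],np.radians(4.8))
E
```

```text
9.2 [0.6088 0.269  0.1002] [-179.94   -0.46    5.12] w 0.0319 F [ 0.25  0.3  -2.02] T [-0.03 -0.04 -0.02]
d_tool mm [-1.6  1.1 15.2] rot deg [-0.06 -0.46  0.32]
```

jog_arm(
  series=[
    {"x": -0.001,"y": 0.001,"z": 0.005,"rx": 0,"ry": -0.4,"rz": 0.3},
    {"x": -0.001,"y": 0,"z": 0.004,"rx": 0,"ry": 0,"rz": 0},
    {"x": 0,"y": 0,"z": 0,"rx": 0,"ry": 0,"rz": 0},
    {"x": 0,"y": 0,"z": 0,"rx": 0,"ry": 0,"rz": 0},
  ],
)

```text
time: 9.53
tool_pos: [0.6065, 0.2677, 0.0896]
ee_rot: [-3.141, 0.001, 0.084]
wrist_force: [-0.6, -0.2, -1.7]
width: 0.032
```

```bash
python3 - <<'E'
from h import *
to([.6074,.2677,.085],np.radians(4.8))
E
```

```text
9.53 [0.6065 0.2677 0.0896] [-1.7996e+02  4.0000e-02  4.8100e+00] w 0.032 F [-0.62 -0.15 -1.67] T [-0.05 -0.11 -0.04]
d_tool mm [0.9 0.1 4.6] rot deg [-0.04  0.04  0.01]
```

jog_arm(
  series=[
    {"x": 0.0005,"y": 0,"z": 0.005,"rx": 0,"ry": 0,"rz": 0},
    {"x": 0,"y": 0,"z": 0.004,"rx": 0,"ry": 0,"rz": 0},
    {"x": 0,"y": 0,"z": 0,"rx": 0,"ry": 0,"rz": 0},
  ],
)

```text
time: 9.78
tool_pos: [0.6082, 0.2681, 0.0824]
ee_rot: [-3.14, -0.003, 0.084]
wrist_force: [-1.6, 0.4, 1.9]
width: 0.0318
```

```bash
python3 - <<'E'
from h import *
to([.6074,.2677,.0725],np.radians(4.8))
E
```

```text
9.78 [0.6082 0.2681 0.0824] [-179.91   -0.18    4.81] w 0.0318 F [-1.59  0.42  1.92] T [-0.15  0.09 -0.03]
d_tool mm [-0.9  0.3  9.9] rot deg [-0.09 -0.18  0.01]
```

jog_arm(
  series=[
    {"x": -0.0005,"y": 0,"z": 0.004,"rx": 0,"ry": 0,"rz": 0},
    {"x": 0,"y": 0,"z": 0.004,"rx": 0,"ry": 0,"rz": 0},
    {"x": 0,"y": 0,"z": 0.001,"rx": 0,"ry": 0,"rz": 0},
  ],
)

```text
time: 10.03
tool_pos: [0.6102, 0.2683, 0.0778]
ee_rot: [-3.139, -0.011, 0.084]
wrist_force: [-0.4, -0.2, 5.1]
width: 0.0319
```

```bash
python3 - <<'E'
from h import *
to([.6074,.2677,.0725],np.radians(4.8))
E
```

```text
10.03 [0.6102 0.2683 0.0778] [-179.87   -0.63    4.79] w 0.0319 F [-0.44 -0.24  5.06] T [-0.23  0.19  0.  ]
d_tool mm [-2.9  0.3  5.3] rot deg [-0.13 -0.63 -0.  ]
```

jog_arm(
  series=[
    {"x": -0.0005,"y": 0,"z": 0.004,"rx": 0,"ry": -0.3,"rz": 0},
    {"x": -0.0005,"y": 0,"z": 0.004,"rx": 0,"ry": -0.2,"rz": 0},
    {"x": -0.0005,"y": 0,"z": 0.001,"rx": 0,"ry": 0,"rz": 0},
  ],
)

```text
time: 10.28
tool_pos: [0.6117, 0.2684, 0.0742]
ee_rot: [-3.138, -0.011, 0.083]
wrist_force: [-0.0, -0.9, 6.7]
width: 0.0316
```

```bash
python3 - <<'E'
from h import *
to([.6074,.2677,.0725],np.radians(4.8))
E
```

```text
10.28 [0.6117 0.2684 0.0742] [-179.81   -0.65    4.78] w 0.0316 F [-0.   -0.89  6.7 ] T [-0.28  0.26  0.  ]
d_tool mm [-4.4  0.3  1.6] rot deg [-0.19 -0.65 -0.02]
```

jog_arm(
  series=[
    {"x": -0.001,"y": 0,"z": 0.003,"rx": 0,"ry": -0.3,"rz": 0},
    {"x": -0.003,"y": 0,"z": 0.001,"rx": 0,"ry": -0.2,"rz": 0},
    {"x": -0.004,"y": 0,"z": 0.0005,"rx": 0,"ry": -0.1,"rz": 0},
  ],
)

```text
time: 10.53
tool_pos: [0.6086, 0.2681, 0.0763]
ee_rot: [-3.137, -0.014, 0.083]
wrist_force: [0.5, -0.9, 7.1]
width: 0.0318
```

```bash
cat >> h.py <<'E'
def pas():
    o=st(); e=np.array([np.cos(np.radians(4.8)),np.sin(np.radians(4.8))]); n=np.array([-e[1],e[0]])
    d=o['tool_pos'][:2]-[.5526,.2631]; print('sheet x %.1f lat %.1f'%(-d@e*1e3,d@n*1e3)); 
    to([.4947,.2586,.0725],np.radians(4.8))
E
python3 - <<'E'
from h import *
pas()
E
```

```text
10.53 [0.6086 0.2681 0.0763] [-179.73   -0.82    4.75] w 0.0318 F [ 0.49 -0.89  7.11] T [-0.25 -0.07 -0.01]
sheet x -56.2 lat 0.2
10.53 [0.6086 0.2681 0.0763] [-179.73   -0.82    4.75] w 0.0318 F [ 0.49 -0.89  7.11] T [-0.25 -0.07 -0.01]
d_tool mm [-114.3    0.     2.2] rot deg [-0.27 -0.82 -0.05]
```

jog_arm(
  series=[
    {"x": -0.004,"y": 0,"z": 0.003,"rx": -0.1,"ry": -0.6,"rz": 0},
    {"x": -0.005,"y": 0,"z": 0.002,"rx": 0,"ry": -0.4,"rz": 0},
    {"x": -0.005,"y": 0,"z": 0.0015,"rx": 0,"ry": -0.2,"rz": 0},
  ],
)

```text
time: 10.78
tool_pos: [0.5997, 0.2673, 0.0766]
ee_rot: [-3.137, -0.008, 0.082]
wrist_force: [0.5, -0.9, 6.4]
width: 0.0314
```

```bash
python3 - <<'E'
from h import *
pas()
E
```

```text
10.78 [0.5997 0.2673 0.0766] [-179.74   -0.48    4.72] w 0.0314 F [ 0.49 -0.86  6.41] T [-0.3  -0.09  0.03]
sheet x -47.3 lat 0.3
10.78 [0.5997 0.2673 0.0766] [-179.74   -0.48    4.72] w 0.0314 F [ 0.49 -0.86  6.41] T [-0.3  -0.09  0.03]
d_tool mm [-1.054e+02  1.000e-01  3.200e+00] rot deg [-0.26 -0.48 -0.08]
```

jog_arm(
  series=[
    {"x": -0.004,"y": 0,"z": 0.005,"rx": -0.1,"ry": -0.4,"rz": 0},
    {"x": -0.005,"y": 0,"z": 0.004,"rx": 0,"ry": -0.2,"rz": 0},
    {"x": -0.005,"y": 0,"z": 0.003,"rx": 0,"ry": -0.1,"rz": 0},
  ],
)

```text
time: 11.03
tool_pos: [0.5915, 0.2667, 0.0724]
ee_rot: [-3.137, -0.013, 0.082]
wrist_force: [0.9, -0.9, 8.1]
width: 0.0322
```

```bash
python3 - <<'E'
from h import *
pas()
E
```

```text
11.03 [0.5915 0.2667 0.0724] [-179.74   -0.76    4.69] w 0.0322 F [ 0.91 -0.89  8.08] T [-0.39 -0.11  0.03]
sheet x -39.1 lat 0.3
11.03 [0.5915 0.2667 0.0724] [-179.74   -0.76    4.69] w 0.0322 F [ 0.91 -0.89  8.08] T [-0.39 -0.11  0.03]
d_tool mm [-97.2   0.1  -1.4] rot deg [-0.26 -0.76 -0.11]
```

jog_arm(
  series=[
    {"x": -0.005,"y": 0,"z": 0.003,"rx": -0.1,"ry": -0.5,"rz": 0},
    {"x": -0.005,"y": 0,"z": 0.003,"rx": -0.1,"ry": -0.4,"rz": 0},
    {"x": -0.005,"y": 0,"z": 0.0025,"rx": 0,"ry": -0.3,"rz": -0.1},
    {"x": -0.005,"y": 0,"z": 0.0025,"rx": 0,"ry": -0.3,"rz": 0},
  ],
)

```text
time: 11.37
tool_pos: [0.5797, 0.2658, 0.073]
ee_rot: [-3.138, -0.012, 0.083]
wrist_force: [0.1, -1.6, 8.8]
width: 0.032
```

```bash
python3 - <<'E'
from h import *
pas()
E
```

```text
11.37 [0.5797 0.2658 0.073 ] [-179.8    -0.68    4.77] w 0.032 F [ 0.13 -1.57  8.76] T [-0.35 -0.04  0.06]
sheet x -27.3 lat 0.4
11.37 [0.5797 0.2658 0.073 ] [-179.8    -0.68    4.77] w 0.032 F [ 0.13 -1.57  8.76] T [-0.35 -0.04  0.06]
d_tool mm [-85.3   0.1  -0.5] rot deg [-0.2  -0.68 -0.03]
```

jog_arm(
  series=[
    {"x": -0.005,"y": 0,"z": 0.0025,"rx": -0.1,"ry": -0.5,"rz": 0},
    {"x": -0.005,"y": 0,"z": 0.0025,"rx": -0.1,"ry": -0.4,"rz": 0},
    {"x": -0.005,"y": 0,"z": 0.0025,"rx": 0,"ry": -0.4,"rz": 0},
    {"x": -0.005,"y": 0,"z": 0.0025,"rx": 0,"ry": -0.4,"rz": 0},
    {"x": -0.005,"y": 0,"z": 0.0025,"rx": 0,"ry": -0.4,"rz": 0},
  ],
)

```text
time: 11.78
tool_pos: [0.5647, 0.2645, 0.0742]
ee_rot: [-3.139, -0.005, 0.082]
wrist_force: [1.2, -1.8, 7.4]
width: 0.0318
```

```bash
python3 - <<'E'
from h import *
pas()
E
```

```text
11.78 [0.5647 0.2645 0.0742] [-179.83   -0.27    4.72] w 0.0318 F [ 1.16 -1.75  7.42] T [-0.26 -0.17  0.08]
sheet x -12.1 lat 0.4
11.78 [0.5647 0.2645 0.0742] [-179.83   -0.27    4.72] w 0.0318 F [ 1.16 -1.75  7.42] T [-0.26 -0.17  0.08]
d_tool mm [-70.2   0.2   1.4] rot deg [-0.17 -0.27 -0.07]
```

jog_arm(
  series=[
    {"x": -0.005,"y": 0,"z": 0.004,"rx": -0.1,"ry": -0.3,"rz": -0.1},
    {"x": -0.005,"y": 0,"z": 0.0035,"rx": -0.1,"ry": -0.3,"rz": 0},
    {"x": -0.005,"y": 0,"z": 0.003,"rx": 0,"ry": -0.3,"rz": 0},
    {"x": -0.005,"y": 0,"z": 0.003,"rx": 0,"ry": -0.3,"rz": 0},
  ],
)

```text
time: 12.12
tool_pos: [0.5533, 0.2637, 0.0721]
ee_rot: [-3.139, -0.009, 0.083]
wrist_force: [1.1, -0.9, 8.6]
width: 0.0319
```

```bash
python3 - <<'E'
from h import *
pas()
E
```

```text
12.12 [0.5533 0.2637 0.0721] [-179.87   -0.52    4.77] w 0.0319 F [ 1.13 -0.94  8.62] T [-0.36 -0.07  0.06]
sheet x -0.8 lat 0.5
12.12 [0.5533 0.2637 0.0721] [-179.87   -0.52    4.77] w 0.0319 F [ 1.13 -0.94  8.62] T [-0.36 -0.07  0.06]
d_tool mm [-58.8   0.2  -1. ] rot deg [-0.13 -0.52 -0.03]
```

jog_arm(
  series=[
    {"x": -0.005,"y": 0,"z": 0.0025,"rx": -0.1,"ry": -0.4,"rz": 0},
    {"x": -0.005,"y": 0,"z": 0.003,"rx": 0,"ry": -0.4,"rz": 0},
    {"x": -0.005,"y": 0,"z": 0.003,"rx": 0,"ry": -0.3,"rz": 0},
    {"x": -0.005,"y": 0,"z": 0.003,"rx": 0,"ry": -0.3,"rz": 0},
    {"x": -0.005,"y": 0,"z": 0.003,"rx": 0,"ry": -0.3,"rz": 0},
  ],
)

```text
time: 12.53
tool_pos: [0.5392, 0.2625, 0.072]
ee_rot: [-3.138, -0.011, 0.082]
wrist_force: [0.4, -1.5, 9.4]
width: 0.0317
```

```bash
python3 - <<'E'
from h import *
pas()
E
```

```text
12.53 [0.5392 0.2625 0.072 ] [-179.8    -0.62    4.73] w 0.0317 F [ 0.38 -1.48  9.44] T [-0.37 -0.12  0.07]
sheet x 13.5 lat 0.5
12.53 [0.5392 0.2625 0.072 ] [-179.8    -0.62    4.73] w 0.0317 F [ 0.38 -1.48  9.44] T [-0.37 -0.12  0.07]
d_tool mm [-44.6   0.2  -1. ] rot deg [-0.2  -0.62 -0.07]
```

jog_arm(
  series=[
    {"x": -0.005,"y": 0,"z": 0.002,"rx": -0.1,"ry": -0.5,"rz": 0},
    {"x": -0.005,"y": 0,"z": 0.002,"rx": 0,"ry": -0.4,"rz": 0},
    {"x": -0.005,"y": 0,"z": 0.0025,"rx": 0,"ry": -0.3,"rz": 0},
    {"x": -0.005,"y": 0,"z": 0.0025,"rx": 0,"ry": -0.3,"rz": 0},
  ],
)

```text
time: 12.87
tool_pos: [0.5272, 0.2615, 0.0738]
ee_rot: [-3.138, -0.008, 0.082]
wrist_force: [1.2, -1.3, 8.7]
width: 0.0318
```

```bash
python3 - <<'E'
from h import *
pas()
E
```

```text
12.87 [0.5272 0.2615 0.0738] [-179.77   -0.47    4.7 ] w 0.0318 F [ 1.16 -1.29  8.67] T [-0.39 -0.11  0.07]
sheet x 25.4 lat 0.5
12.87 [0.5272 0.2615 0.0738] [-179.77   -0.47    4.7 ] w 0.0318 F [ 1.16 -1.29  8.67] T [-0.39 -0.11  0.07]
d_tool mm [-32.7   0.2   1. ] rot deg [-0.23 -0.47 -0.1 ]
```

jog_arm(
  series=[
    {"x": -0.005,"y": 0,"z": 0.003,"rx": -0.1,"ry": -0.4,"rz": 0},
    {"x": -0.005,"y": 0,"z": 0.003,"rx": 0,"ry": -0.4,"rz": 0},
    {"x": -0.005,"y": 0,"z": 0.003,"rx": 0,"ry": -0.3,"rz": -0.1},
    {"x": -0.005,"y": 0,"z": 0.0025,"rx": 0,"ry": -0.3,"rz": 0},
  ],
)

```text
time: 13.2
tool_pos: [0.5154, 0.2606, 0.0727]
ee_rot: [-3.137, -0.007, 0.083]
wrist_force: [0.8, -1.4, 8.4]
width: 0.0319
```

```bash
python3 - <<'E'
from h import *
pas()
E
```

```text
13.2 [0.5154 0.2606 0.0727] [-179.75   -0.42    4.78] w 0.0319 F [ 0.85 -1.45  8.38] T [-0.39 -0.08  0.07]
sheet x 37.3 lat 0.6
13.2 [0.5154 0.2606 0.0727] [-179.75   -0.42    4.78] w 0.0319 F [ 0.85 -1.45  8.38] T [-0.39 -0.08  0.07]
d_tool mm [-20.8   0.2   0.1] rot deg [-0.25 -0.42 -0.02]
```

jog_arm(
  series=[
    {"x": -0.005,"y": 0,"z": 0.0028,"rx": -0.1,"ry": -0.4,"rz": 0},
    {"x": -0.005,"y": 0,"z": 0.0028,"rx": 0,"ry": -0.4,"rz": 0},
    {"x": -0.005,"y": 0,"z": 0.0028,"rx": 0,"ry": -0.3,"rz": 0},
    {"x": -0.005,"y": 0,"z": 0.0028,"rx": 0,"ry": -0.3,"rz": 0},
  ],
)

```text
time: 13.53
tool_pos: [0.504, 0.2596, 0.0723]
ee_rot: [-3.137, -0.007, 0.083]
wrist_force: [1.2, -1.2, 9.6]
width: 0.0319
```

```bash
python3 - <<'E'
from h import *
pas()
E
```

```text
13.53 [0.504  0.2596 0.0723] [-179.73   -0.43    4.75] w 0.0319 F [ 1.24 -1.22  9.64] T [-0.39 -0.08  0.03]
sheet x 48.7 lat 0.6
13.53 [0.504  0.2596 0.0723] [-179.73   -0.43    4.75] w 0.0319 F [ 1.24 -1.22  9.64] T [-0.39 -0.08  0.03]
d_tool mm [-9.3  0.2 -0.3] rot deg [-0.27 -0.43 -0.05]
```

jog_arm(
  series=[
    {"x": -0.005,"y": 0,"z": 0.0022,"rx": -0.1,"ry": -0.4,"rz": 0},
    {"x": -0.005,"y": 0,"z": 0.0022,"rx": 0,"ry": -0.4,"rz": 0},
    {"x": -0.005,"y": 0,"z": 0.0022,"rx": 0,"ry": -0.3,"rz": 0},
  ],
)

```text
time: 13.78
tool_pos: [0.4953, 0.2589, 0.0735]
ee_rot: [-3.137, -0.006, 0.083]
wrist_force: [1.2, -1.2, 8.3]
width: 0.0321
```

```bash
python3 - <<'E'
from h import *
pas()
E
```

```text
13.78 [0.4953 0.2589 0.0735] [-179.74   -0.36    4.74] w 0.0321 F [ 1.22 -1.22  8.27] T [-0.42 -0.09  0.02]
sheet x 57.5 lat 0.6
13.78 [0.4953 0.2589 0.0735] [-179.74   -0.36    4.74] w 0.0321 F [ 1.22 -1.22  8.27] T [-0.42 -0.09  0.02]
d_tool mm [-0.6  0.3  1. ] rot deg [-0.26 -0.36 -0.06]
```

jog_arm(
  series=[
    {"x": -0.004,"y": 0,"z": 0.002,"rx": 0,"ry": -0.3,"rz": 0},
    {"x": 0,"y": 0,"z": 0,"rx": 0,"ry": 0,"rz": 0},
  ],
)

```text
time: 13.95
tool_pos: [0.4938, 0.2587, 0.0757]
ee_rot: [-3.136, -0.009, 0.083]
wrist_force: [-0.4, -1.7, 6.1]
width: 0.0319
```

```bash
python3 - <<'E'
from h import *
pas(); snap('wrist','wrist10.png'); snap('scene','scene10.png')
a=cv2.imread('pics/wrist10.png'); b=cv2.imread('pics/scene10.png')
cv2.imwrite('pics/m10.png',cv2.resize(np.hstack([a,b]),(800,300)))
E
```

```text
13.95 [0.4938 0.2587 0.0757] [-179.71   -0.53    4.74] w 0.0319 F [-0.42 -1.7   6.13] T [-0.38  0.18  0.04]
sheet x 59.0 lat 0.5
13.95 [0.4938 0.2587 0.0757] [-179.71   -0.53    4.74] w 0.0319 F [-0.42 -1.7   6.13] T [-0.38  0.18  0.04]
d_tool mm [0.9 0.2 3.2] rot deg [-0.29 -0.53 -0.06]
```

View pics/wrist10.png

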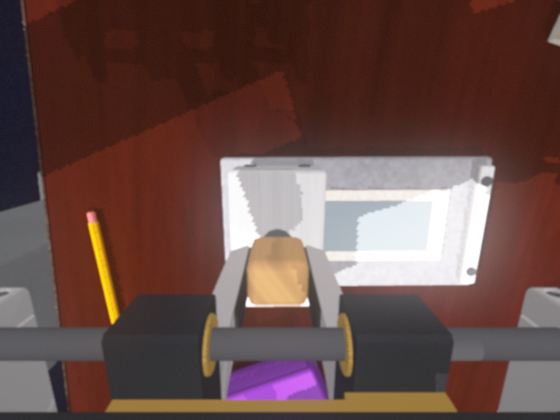

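View pics/scene10.png

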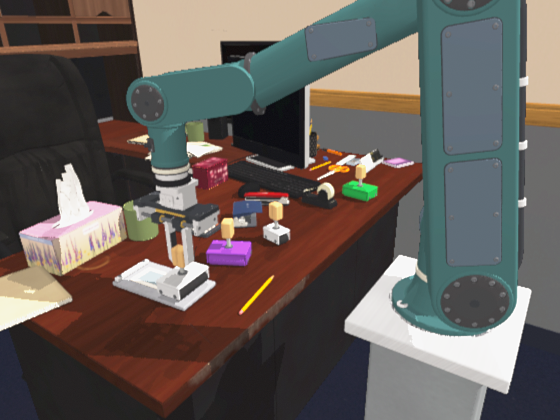

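jog_arm(
  series=[
    {"x": 0,"y": 0,"z": -0.01,"rx": 0,"ry": 0,"rz": 0},
    {"x": 0,"y": 0,"z": -0.015,"rx": 0,"ry": -0.3,"rz": 0},
    {"x": 0,"y": 0,"z": -0.02,"rx": 0,"ry": 0,"rz": 0},
    {"x": 0,"y": 0,"z": -0.02,"rx": 0,"ry": 0,"rz": 0},
    {"x": 0,"y": 0,"z": -0.02,"rx": 0,"ry": 0,"rz": 0},
    {"x": 0,"y": 0,"z": -0.01,"rx": 0,"ry": 0,"rz": 0},
    {"x": 0,"y": 0,"z": 0,"rx": 0,"ry": 0,"rz": 0},
  ],
)

```text
time: 14.63
tool_pos: [0.4907, 0.2581, 0.1707]
ee_rot: [-3.137, 0.004, 0.083]
wrist_force: [0.2, -0.3, -2.0]
width: 0.0316
```

```bash
python3 - <<'E'
from h import *
import pickle
s=pickle.load(open('side0.pkl','rb'))
print('corner',ray(s,(240,408),0),'left edge',ray(s,(20,345),0), 'notepad', ray(s,(100,320),0), ray(s,(40,352),0),'right edge',ray(s,(330,285),0))
print(proj(s,[[.5,.42,0],[.53,.42,0],[.5,.47,0],[.467,.47,0],[.467,.37,0],[.533,.37,0]]).round())
to([.5,.43,.15],np.radians(4.8))
E
```

```text
corner [0.32663968 0.52921021 0.        ] left edge [0.7757766  0.53657486 0.        ] notepad [0.68418235 0.42245879 0.        ] [0.7257625 0.5384896 0.       ] right edge [0.28358375 0.14037363 0.        ]
[[181. 340.]
 [167. 337.]
 [166. 357.]
 [182. 362.]
 [208. 328.]
 [179. 321.]]
14.63 [0.4907 0.2581 0.1707] [-179.73    0.24    4.76] w 0.0316 F [ 0.2  -0.27 -2.02] T [ 0.   -0.12  0.03]
d_tool mm [  23.6 -170.4   21.5] rot deg [-0.28  0.24 -0.04]
```

jog_arm(
  series=[
    {"x": 0,"y": -0.015,"z": 0,"rx": -0.2,"ry": 0.2,"rz": 0},
    {"x": 0,"y": -0.022,"z": 0,"rx": 0,"ry": 0,"rz": 0},
    {"x": 0,"y": -0.022,"z": 0,"rx": 0,"ry": 0,"rz": 0},
    {"x": 0,"y": -0.022,"z": 0,"rx": 0,"ry": 0,"rz": 0},
    {"x": 0,"y": -0.022,"z": 0,"rx": 0,"ry": 0,"rz": 0},
    {"x": 0,"y": -0.022,"z": 0,"rx": 0,"ry": 0,"rz": 0},
    {"x": 0,"y": -0.022,"z": 0,"rx": 0,"ry": 0,"rz": 0},
    {"x": 0,"y": -0.015,"z": 0,"rx": 0,"ry": 0,"rz": 0},
    {"x": 0,"y": -0.005,"z": 0,"rx": 0,"ry": 0,"rz": 0},
    {"x": 0,"y": 0,"z": 0,"rx": 0,"ry": 0,"rz": 0},
  ],
)

```text
time: 15.47
tool_pos: [0.4717, 0.4279, 0.1537]
ee_rot: [3.131, 0.021, 0.08]
wrist_force: [0.3, 0.2, -1.8]
width: 0.032
```

```bash
python3 - <<'E'
from h import *
to([.49,.42,.073],np.radians(4.8))
E
```

```text
15.47 [0.4717 0.4279 0.1537] [179.41   1.18   4.56] w 0.032 F [ 0.3   0.18 -1.8 ] T [-0.06 -0.13  0.04]
d_tool mm [19.2  8.5 80.4] rot deg [ 0.58  1.18 -0.23]
```

jog_arm(
  series=[
    {"x": 0,"y": 0,"z": 0.01,"rx": 0.6,"ry": 1,"rz": 0},
    {"x": 0,"y": 0.002,"z": 0.015,"rx": 0,"ry": 0.3,"rz": 0},
    {"x": 0,"y": 0.002,"z": 0.015,"rx": 0,"ry": 0,"rz": 0},
    {"x": 0,"y": 0,"z": 0.012,"rx": 0,"ry": 0,"rz": 0},
    {"x": 0,"y": 0,"z": 0.005,"rx": 0,"ry": 0,"rz": 0},
    {"x": 0,"y": 0,"z": 0,"rx": 0,"ry": 0,"rz": 0},
    {"x": 0,"y": 0,"z": 0,"rx": 0,"ry": 0,"rz": 0},
  ],
)

```text
time: 16.05
tool_pos: [0.4728, 0.4175, 0.092]
ee_rot: [3.136, -0.0, 0.076]
wrist_force: [-0.1, 0.3, -2.0]
width: 0.032
```

```bash
python3 - <<'E'
from h import *
to([.475,.42,.073],np.radians(4.8))
snap('side','side11.png')
E
```

```text
16.05 [0.4728 0.4175 0.092 ] [ 1.7969e+02 -2.0000e-02  4.3300e+00] w 0.032 F [-0.09  0.35 -1.96] T [-0.01 -0.07 -0.01]
d_tool mm [ 2.4 -2.4 19. ] rot deg [ 0.31 -0.02 -0.47]
```

View pics/side11.png

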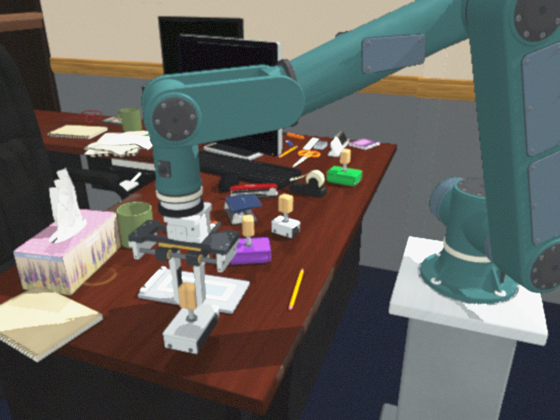

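Roller hangs upright over bare desk at side (190,325), clear of the board. Lowering gently.

jog_arm(
  series=[
    {"x": 0,"y": 0,"z": 0.006,"rx": 0.3,"ry": 0,"rz": 0},
    {"x": 0,"y": 0,"z": 0.005,"rx": 0,"ry": 0,"rz": 0},
    {"x": 0,"y": 0,"z": 0.002,"rx": 0,"ry": 0,"rz": 0},
    {"x": 0,"y": 0,"z": 0,"rx": 0,"ry": 0,"rz": 0},
    {"x": 0,"y": 0,"z": 0,"rx": 0,"ry": 0,"rz": 0},
  ],
)

```text
time: 16.52
tool_pos: [0.4748, 0.4186, 0.0811]
ee_rot: [-3.138, -0.006, 0.075]
wrist_force: [-0.8, -0.4, -1.9]
width: 0.0318
```

```bash
python3 - <<'E'
from h import *
to([.475,.42,.073],np.radians(4.8))
E
```

```text
16.52 [0.4748 0.4186 0.0811] [-179.8    -0.32    4.31] w 0.0318 F [-0.81 -0.38 -1.88] T [-0.02 -0.09  0.01]
d_tool mm [ 0.3 -1.4  8.1] rot deg [-0.2  -0.32 -0.49]
```

jog_arm(
  series=[
    {"x": 0,"y": 0,"z": 0.005,"rx": -0.2,"ry": -0.3,"rz": 0},
    {"x": 0,"y": 0,"z": 0.004,"rx": 0,"ry": 0,"rz": 0},
    {"x": 0,"y": 0,"z": 0.001,"rx": 0,"ry": 0,"rz": 0},
    {"x": 0,"y": 0,"z": 0,"rx": 0,"ry": 0,"rz": 0},
  ],
)

```text
time: 16.85
tool_pos: [0.4756, 0.4193, 0.0724]
ee_rot: [-3.141, -0.003, 0.076]
wrist_force: [-0.4, -0.9, 0.8]
width: 0.032
```

```bash
python3 - <<'E'
from h import *
to([.475,.42,.073],np.radians(4.8))
E
```

```text
16.85 [0.4756 0.4193 0.0724] [-1.7994e+02 -1.5000e-01  4.3400e+00] w 0.032 F [-0.35 -0.95  0.84] T [-0.15  0.07 -0.01]
d_tool mm [-0.6 -0.7 -0.6] rot deg [-0.06 -0.15 -0.46]
```

jog_arm(
  series=[
    {"x": 0,"y": 0,"z": 0,"rx": 0,"ry": 0,"rz": 0},
    {"x": 0,"y": 0,"z": 0,"rx": 0,"ry": 0,"rz": 0},
    {"x": 0,"y": 0,"z": 0,"rx": 0,"ry": 0,"rz": 0},
    {"x": 0,"y": 0,"z": 0,"rx": 0,"ry": 0,"rz": 0},
    {"x": 0,"y": 0,"z": 0,"rx": 0,"ry": 0,"rz": 0},
  ],
  claw=0.8,
)

```text
time: 17.27
tool_pos: [0.4767, 0.4204, 0.0743]
ee_rot: [-3.138, -0.006, 0.076]
wrist_force: [0.2, -0.9, -0.2]
width: 0.0616
```

```bash
python3 - <<'E'
from h import *
st();snap('wrist','wrist12.png')
E
```

```text
17.27 [0.4767 0.4204 0.0743] [-179.79   -0.36    4.34] w 0.0616 F [ 0.2  -0.87 -0.22] T [-0.06 -0.11  0.02]
```

View pics/wrist12.png

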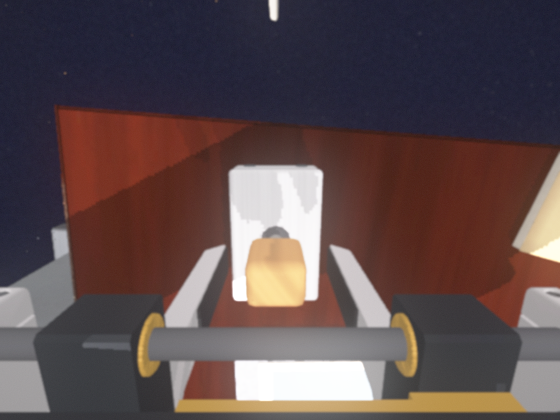

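Fingers are open on both sides of the grip (275,270) and the roller is standing. Rising straight up.

jog_arm(
  series=[
    {"x": 0,"y": 0,"z": -0.01,"rx": 0,"ry": 0,"rz": 0},
    {"x": 0.001,"y": 0,"z": -0.015,"rx": 0,"ry": -0.2,"rz": 0},
    {"x": 0.001,"y": 0,"z": -0.02,"rx": 0,"ry": 0,"rz": 0},
    {"x": 0.001,"y": 0,"z": -0.025,"rx": 0,"ry": 0,"rz": 0},
    {"x": 0,"y": 0,"z": -0.025,"rx": 0,"ry": 0,"rz": 0},
    {"x": 0,"y": 0,"z": -0.025,"rx": 0,"ry": 0,"rz": 0},
    {"x": 0,"y": 0,"z": -0.02,"rx": 0,"ry": 0,"rz": 0},
    {"x": 0,"y": 0,"z": 0,"rx": 0,"ry": 0,"rz": 0},
    {"x": 0,"y": 0,"z": 0,"rx": 0,"ry": 0,"rz": 0},
  ],
)

```text
time: 18.07
tool_pos: [0.4785, 0.4196, 0.2238]
ee_rot: [-3.138, -0.002, 0.076]
wrist_force: [-1.0, -0.5, -0.6]
width: 0.0751
```

```bash
python3 - <<'E'
from h import *
st();s=snap('wrist','wrist13.png'); snap('side','side13.png'); st()
E
```

```text
18.07 [0.4785 0.4196 0.2238] [-1.7981e+02 -9.0000e-02  4.3500e+00] w 0.0751 F [-0.99 -0.54 -0.63] T [-0.09 -0.06 -0.  ]
18.17 [0.4782 0.4193 0.2228] [-1.7986e+02 -2.0000e-02  4.3500e+00] w 0.0753 F [-0.73  0.28 -0.68] T [-0.01 -0.14  0.01]
```

View pics/wrist13.png

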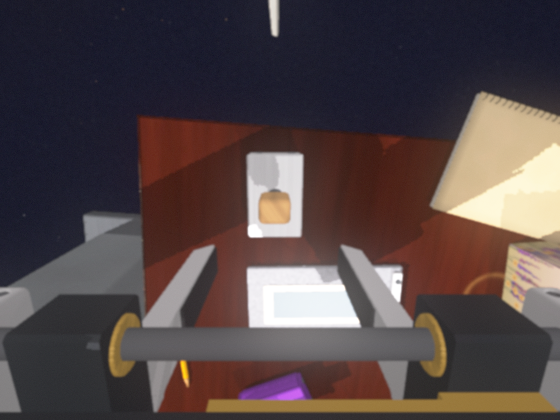

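View pics/side13.png

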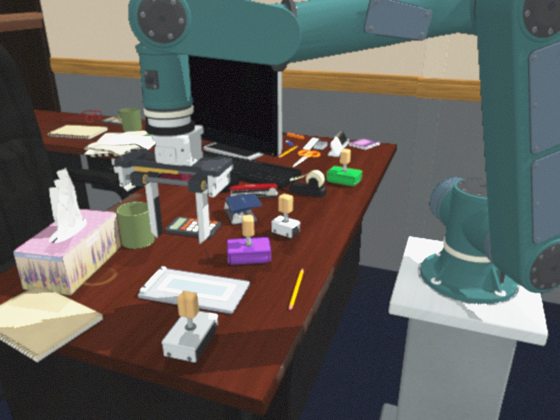

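jog_arm(
  series=[
    {"x": 0,"y": 0,"z": 0,"rx": 0,"ry": 0,"rz": 0},
    {"x": 0,"y": 0,"z": 0,"rx": 0,"ry": 0,"rz": 0},
    {"x": 0,"y": 0,"z": 0,"rx": 0,"ry": 0,"rz": 0},
    {"x": 0,"y": 0,"z": 0,"rx": 0,"ry": 0,"rz": 0},
    {"x": 0,"y": 0,"z": 0,"rx": 0,"ry": 0,"rz": 0},
    {"x": 0,"y": 0,"z": 0,"rx": 0,"ry": 0,"rz": 0},
  ],
)

```text
time: 18.67
tool_pos: [0.4756, 0.4174, 0.214]
ee_rot: [3.136, 0.012, 0.076]
wrist_force: [-0.4, 0.8, 0.2]
width: 0.0753
```

```bash
python3 - <<'E'
from h import *
s=snap('side','side14.png'); a=cv2.imread('pics/side13.png')[280:370,150:230].astype(int); b=cv2.imread('pics/side14.png')[280:370,150:230].astype(int)
print('mean/max diff',np.abs(a-b).mean(),np.abs(a-b).max(), cv2.phaseCorrelate(a.mean(2),b.mean(2)))
st(); print(ticket.close_job())
E
```

```text
mean/max diff 1.8122685185185186 26 ((0.022622744386310956, 0.018197775599723798), 0.9674111683580379)
18.72 [0.4755 0.4174 0.2139] [179.69   0.7    4.35] w 0.0751 F [-0.56 -0.16  0.48] T [-0.   -0.12 -0.01]
the job is handed in; nothing more can be done
None
```

I took the wide white roller by its grip and set it on the print beside the metal bar. I rolled it in one straight pass along the middle to the far end, then stood it upright on bare desk beyond the board. The job was handed in at 18.7 s.

- **Pass:** the roller's origin went from about x −59 to +59 mm on the sheet, within about 0.6 mm of the middle line, and square to it within about 0.2°.
- **Start position:** pressing the grip down pushed the roller about 4 mm past the planned −55 mm, towards the bar. The frame stayed roughly 5 to 6 mm clear of the bar by calculation. The rear roll still started inside the end of the print.
- **Grip pressure:** through most of the pass the spring force read 7.4 to 9.6 N, which is about 11 to 14 mm of the 25 mm travel. It was lighter in the first 12 mm, at 6.4 to 7.1 N (about 9 to 10 mm down). It eased to 6.1 N (about 8.5 mm) as I stopped at the far end. It never came near the stop.
- **Final state:** the roller stands at about (0.476, 0.42), some 45 mm clear of the board, and the gripper is well above it. Two side pictures 0.6 s apart show it not moving (shift about 0.02 pixels).

I did not measure how far the rolls turned. No check failed outright; apart from the start position and the lighter pressure at the two ends, everything agreed with the plan.

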